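# Clip the specimen mounts and bring the marked one under the micro-drill

### The arm

A 6-joint arm with a two-finger parallel gripper is mounted at the origin on the work surface. World frame = base frame: x ahead of the robot, y to its left, z up, the work surface at z = 0. Lengths are in m, angles in rad, forces in N, time in s.
With the tool pointing down it reaches from about 0.3 to 0.875 m from the base axis. Payload 6.4 kg.
Tool frame: the origin (TCP) lies at the very end of the fingers, on their centre line; the grasp point (between the pads) lies 19 mm behind it; z points along the fingers, y is the direction in which the jaws open and shut (so a half turn about z gives the same grasp; the last joint's range is limited). The gripper opens to 85 mm and grips with 20 to 120 N. Pads are 22 mm wide; open, the fingers measure 114 mm over their backs; the gripper's body (76 mm by 85 mm) begins 54 mm behind the grasp point. The pads swing forward as they close: fully open they stand 13 mm farther back than shut.
Start: joints at [0.944, 0.181, 1.607, -0, 1.354, -0.206], TCP at [0.235, 0.525, 0.231] pointing down, gripper open.
Joint ranges: [-2.99, 2.99], [-0.89, 2.07], [0.3, 2.58], [-1.14, 4.28], [0, 2.63], [-3.12, 3.12]. Speed limits (rad/s): [2.57, 2.57, 3.01, 3.14, 3.14, 3.14].

### API

Orientations are given as a rotation vector (axis times angle).
In Python, from cell import arm, cams gives the robot as it stands.
- The arm moves only by the tool arm_command, never from a script. Its argument "plan" is one flat list of numbers, 7 for each row, row after row: the turn, a rotation vector about the tool's x, y, z in degrees, then the shift along the tool's x, y, z in mm, then the closure, from -1 (fully open) to 1 (shut), so that 0 is half open. In form: [ax, ay, az, tx, ty, tz, fingers, ax, ay, az, tx, ty, tz, fingers, ...]. A call has 1 to 8 rows; each row is the pose to reach, as a shift and turn from the pose commanded when the call began, along the tool's axes at that moment; what a row does not reach only later rows make up. A row lasts 1/8 s, in which the tool goes at most 62.5 mm and 10.7 degrees, less where a joint would pass 70% of its speed; a pose out of reach is approached as far as the arm can. A call with a gripper value outside its range is refused whole. The fingers move at their own pace and stop on an object; "newtons" is the grip in N (left out, the last holds). Time passes only in rows, so rows that repeat a pose let the fingers close. It gives the time, the measured TCP pose, the force and the opening at its end, in the units of the state.
- arm.get_state(): the state, without advancing time (a new reading comes with each control period).
- cams.snapshot(name): name is "scene" or "top" or "wrist"; returns a dict with "color" (384x512x3 uint8, red, green, blue), "z_map" (384x512 float32, m along the optical axis (not along the pixel's ray), 0 where there is no reading), "mtx" (3x3 intrinsics, pixels), "xyz" and "orientation" of the camera in the world; the wrist camera has in their place "T_tool_cam" (4x4, takes a point from camera to tool coordinates, whose origin is the TCP and whose axes are the flange's). Camera axes: x right, y up, looking along -z (the intrinsics and any distortion apply to the point x, -y, -z); pixel columns grow to the right and rows downward; lengths in m; the calibration is good to about 2 mm. The wrist camera is an equidistant fisheye: a pixel r from the principal point sees the ray r / f radians off the axis. A picture is of the moment at which its call begins: read the wrist's pose just before it.
- arm.finish_job(): hands the job in, once; it reports no verdict.
The state is a dict: "t": time; "joint_positions": joint angles; "qd": joint speeds; "joint_torque": joint torques, N m; "tcp_pos": TCP position; "orientation": TCP orientation; "ft_force": force on the tool from outside, world axes, zero at the start; "wrist_torque": the same for the moment, N m; "grip_width": finger opening in m.
Only numpy, scipy, OpenCV 4.12 (cv2) and the standard library are available. Lean on these libraries where they do the work, as an engineer would, in place of code of your own. Each camera call takes 0.05 s, during which the arm holds its last target.

### The job

First draw the carriage of the sampling stand fully out to its left end stop, clear of the drill, and there secure every specimen that sits on a post (two to four of them): push a loose steel clip sideways, slot first, into the groove of each such post until it clicks fully home. Put the clips left over in the small tray. Once all the specimens are clipped, slide the carriage along until the pencilled cross on the bone specimen is exactly under the tip of the drill bit, and let go; don't touch the drill or disturb the dish, jar and brush.

Things in the scene. Friction and masses are not known exactly. Their poses are not given: they have to be found in the camera images.
- carriage (a joint): aluminium carriage, a level plate 130 x 250 mm, top 45 mm above the bench, sliding on the stand's rails, which run left-right along the line of posts. Value in m: 0 where it starts, -0.10 at its left end stop (robot's left), 0.26 at the right one. About 3 N of friction; stays where left. It moves in no other direction, so it backs up a clip pushed in square to the rails
- knob (a point): centre of the carriage's handle, an upright black cylinder 22 mm in diameter, 24 mm tall (51 to 75 mm above the bench), on a bracket at the carriage's left end, in line with the posts, 66 mm beyond the leftmost. This point is on its axis, 63 mm above the bench. x axis: level, square to the rails, away from the robot; y: left along the rails
- groove0 (a point): groove centre of the rightmost of four upright steel posts, 66 mm apart, along the carriage's near side. Square foot, flange 16 mm in diameter, groove (core 10 mm in diameter, from 53 to 64.5 mm above the bench), head 16 mm in diameter, top at 72 mm. Point: on the axis, 58.75 mm above the bench. x axis: level, square to the rails, away from the robot (the way for a clip to enter); y: left along the rails; z up
- groove1 (a point): groove centre of post 2 counted from the right; same post and axes as groove0
- groove2 (a point): groove centre of post 3 counted from the right; same post and axes as groove0
- groove3 (a point): groove centre of post 4 counted from the right; same post and axes as groove0
- mountA_seat (a point): specimen mount A (always there): aluminium bar 110 x 38 x 6 mm flat on the carriage, its square hole over a post's foot, from 17 mm before the post to 94 mm behind it; pale bone slab 40 x 30 x 12 mm with a pencilled cross glued on. Point: on the hole's axis at its post's groove centre (58.75 mm above the bench), where its clip's middle belongs. x axis along the bar to the specimen, z up
- mountB_seat (a point): specimen mount B (None if absent): bar, point and axes as for mount A, with a domed shell 32 mm wide, 12 mm high, in place of the bone; it sits on any of the four posts
- mountC_seat (a point): specimen mount C (None if absent): bar, point and axes as for mount A, with a pitted coral slab 44 x 26 x 9 mm in place of the bone; it sits on any of the four posts
- mountD_seat (a point): specimen mount D (None if absent): bar, point and axes as for mount A, with a round resin puck 34 mm in diameter, 10 mm high, in place of the bone; it sits on any of the four posts
- mark (a point): centre of the pencilled black cross (14 mm arms) on top of the bone slab of mount A, 65 mm behind its post, 63.5 mm above the bench
- bit_tip (a point): lowest point of the drill bit, 69 mm above the bench, 5.5 mm above the mark's height; fixed. The slim upright drill (22 mm in diameter, up to 225 mm above the bench) hangs from an arm from the far side, 65 mm farther away than the line of posts, so the marks pass under it
- drill: the fixed micro-drill with bit and arm, not to be touched; its origin is on the bench below a point 110 mm left of the bit and 10 mm nearer the robot; axes as the grooves'
- clip0_mid (a point): middle of a loose retaining clip: flat steel horseshoe 8 mm thick, 32 mm wide over two parallel flat sides, 32 mm long, 30 g, lying flat (point 4 mm above the bench). Slot 11.6 mm wide, open along its x axis, flared mouth, bottom 5.3 mm behind this point, which comes to the post's axis when home; springy nubs click past the groove's core in the last 8 mm at 3 to 8 N. y across the flat sides; both faces alike
- clip1_mid (a point): middle of another such clip, same size, point and axes as clip0
- clip2_mid (a point): middle of another such clip, same size, point and axes as clip0
- clip3_mid (a point): middle of another such clip, same size, point and axes as clip0
- dish_mid (a point): bystander: centre of a glass dish, 90 mm in diameter, 14 mm high, on the bench left of the stand
- jar_mid (a point): bystander: centre of a jar 56 mm in diameter, 75 mm high, on the bench right of the stand
- brush_grip (a point): bystander: handle of a small brush, 120 mm long, lying on the bench to the left
- tray: small open grey tray fixed to the bench on the right, 120 x 110 mm (along its x and y), 18 mm high, walls and floor 3 mm thick; origin at the centre of its underside

How it is judged:
By the outcome, as a careful person would: the job done as asked, in the order asked, and still so for the second after the job is handed in, with the robot touching nothing.
Of mountB, mountC, mountD only 1 to 3 are there at a start; the rules pass over those that are not, and their reading is None.
At some moment in a run one of clip0, clip1, clip2, clip3 may be knocked a few centimetres aside while the robot is not near it.
It also fails if it takes over 208 s, if anything falls off the work surface, if the arm or the gripper's body presses on something with over 40 N, if the wrist force passes 120 N, or if a joint passes its speed limit or range.

## Working session

There is one attempt and no reset: what is moved stays moved. The work goes in short steps, Python scripts to look and compute and a tool call to move; the robot and the scene stay as the last step left them, time stands still between calls to the robot, and variables do not carry over. Pictures are saved under pics/ and viewed, and the job is handed in when it is done.

Besides the shell and the picture viewer there is one more tool, called after "Call:" in YAML: its name, and indented under it one key for each argument. arm_command: Moves the arm, as the interface text tells. Its arguments: {"type":"object","properties":{"plan":{"type":"array","items":{"type":"number"}},"newtons":{"type":"number"}},"required":["plan"]}

```bash
ls; mkdir -p pics
python3 - <<'E'
from cell import arm, cams
import cv2, numpy as np
s=arm.get_state()
print(s)
for n in ["scene","top","wrist"]:
    d=cams.snapshot(n)
    cv2.imwrite(f"pics/{n}0.png",d["color"][:,:,::-1])
    np.savez(f"pics/{n}0.npz",**d)
    print(n,{k:(v if k not in("color","z_map") else v.shape) for k,v in d.items()})
E
```

```text
pics
{'t': 0.0, 'joint_positions': array([ 9.43709509e-01,  1.81575635e-01,  1.60800663e+00,  1.43059057e-06,
        1.35378628e+00, -2.06249504e-01]), 'qd': array([-1.97081394e-04, -4.73043299e-05, -1.01550606e-03, -1.43373213e-03,
       -3.68479146e-04,  5.13569740e-04]), 'joint_torque': array([-1.22866272e-04, -4.44852948e+01, -3.51339447e+01, -3.09089364e-04,
        8.59154592e-03,  4.12461293e-05]), 'tcp_pos': array([0.23452896, 0.52439355, 0.23036536]), 'orientation': array([-6.56032259e-01, -3.07159505e+00,  2.54942712e-03]), 'ft_force': array([-0.29164687,  0.0494675 , -0.48842558]), 'wrist_torque': array([-0.01394647, -0.05168003, -0.06999608]), 'grip_width': 0.08577329018481959}
scene {'color': (384, 512, 3), 'z_map': (384, 512), 'mtx': array([[420.49136573,   0.        , 251.97888695],
       [  0.        , 420.49136573, 192.86977872],
       [  0.        ,   0.        ,   1.        ]]), 'xyz': array([1.05961461, 0.82089168, 1.04954397]), 'orientation': array([0.29619707, 0.99316066, 2.43409707])}
top {'color': (384, 512, 3), 'z_map': (384, 512), 'mtx': array([[388.55073113,   0.        , 259.70226082],
       [  0.        , 388.55073113, 190.26670866],
       [  0.        ,   0.        ,   1.        ]]), 'xyz': array([ 0.36947875, -0.03004271,  1.16582677]), 'orientation': array([ 0.14674016, -0.12572064, -1.55044558])}
wrist {'color': (384, 512, 3), 'z_map': (384, 512), 'mtx': array([[297.31863964,   0.        , 258.75328213],
       [  0.        , 297.31863964, 193.30019511],
       [  0.        ,   0.        ,   1.        ]]), 'T_tool_cam': array([[ 6.93228732e-07,  9.60001453e-01,  2.79995020e-01,
         7.11338801e-02],
       [ 9.99999483e-01, -2.85375502e-04,  9.75973315e-04,
         1.73846157e-05],
       [ 1.01683952e-03,  2.79994874e-01, -9.60000956e-01,
        -1.42226268e-01],
       [ 0.00000000e+00,  0.00000000e+00,  0.00000000e+00,
         1.00000000e+00]])}
```

Run:
```python
import cv2
for n in ["scene","top","wrist"]:
    im=cv2.imread(f"pics/{n}0.png"); cv2.imwrite(f"pics/{n}0b.png",cv2.resize(im,(800,600),interpolation=cv2.INTER_CUBIC))
```

```text
(no output)
```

View pics/top0b.png

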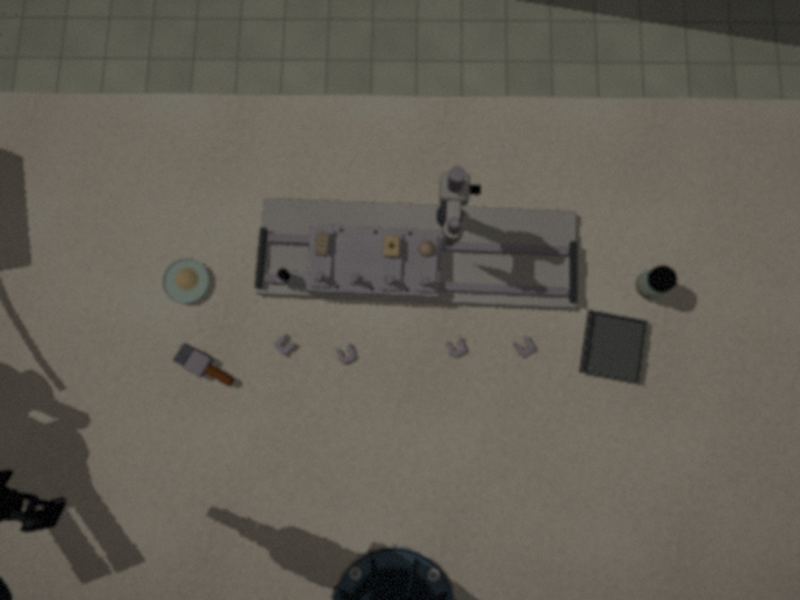

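View pics/scene0b.png

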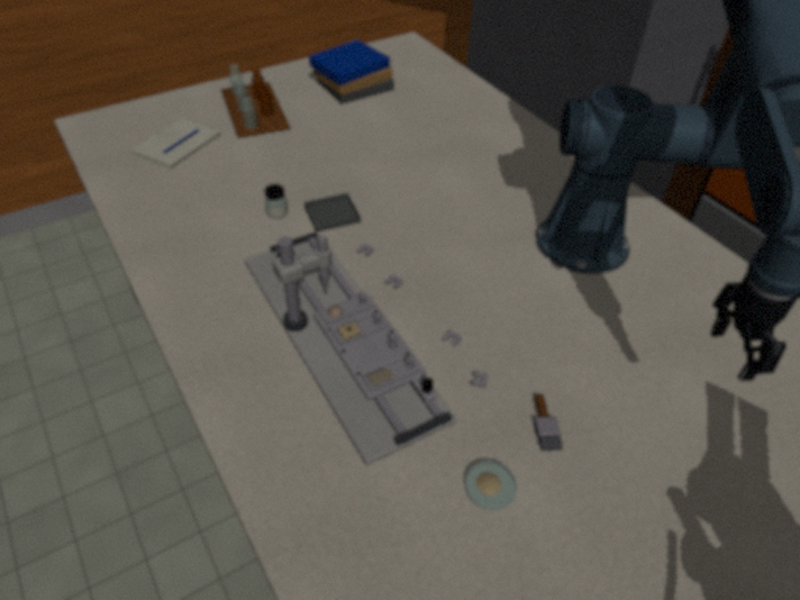

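View pics/wrist0b.png

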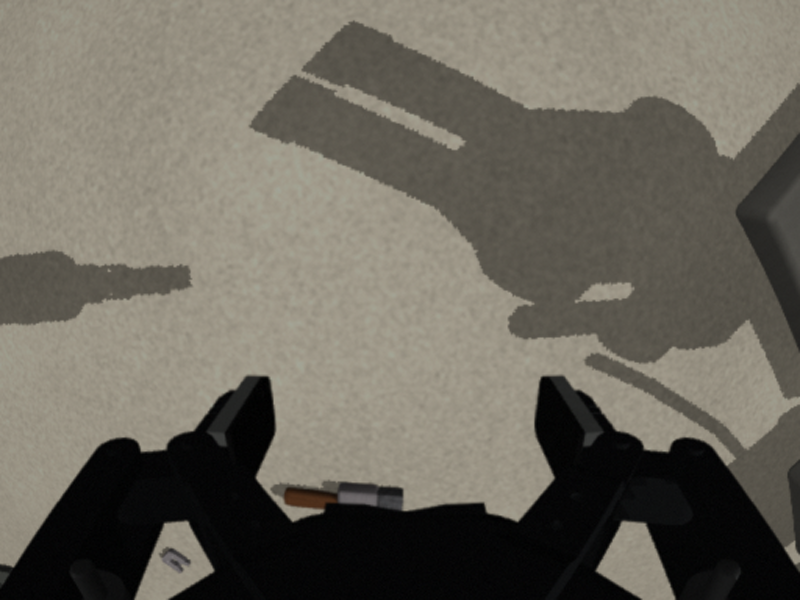

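```bash
cat > h.py <<'E'
import numpy as np, cv2
from scipy.spatial.transform import Rotation as R
def cam(d):
    if "xyz" in d: return R.from_rotvec(d["orientation"]).as_matrix(), np.array(d["xyz"])
    T=np.eye(4);T[:3,:3]=R.from_rotvec(d["tool_ori"]).as_matrix();T[:3,3]=d["tool_pos"]
    T=T@d["T_tool_cam"];return T[:3,:3],T[:3,3]
def fish(d): return "T_tool_cam" in d
def ray(d,u,v):
    M=d["mtx"];x=(u-M[0,2])/M[0,0];y=(v-M[1,2])/M[1,1]
    if fish(d):
        r=np.hypot(x,y);k=np.sin(r)/r if r>1e-9 else 1.
        q=np.array([x*k,-y*k,-np.cos(r)])
    else: q=np.array([x,-y,-1.])
    Rm,t=cam(d);return t,Rm@q
def onplane(d,u,v,z):
    t,r=ray(d,u,v);s=(z-t[2])/r[2];return t+s*r
def proj(d,P):
    Rm,t=cam(d);p=Rm.T@(np.asarray(P)-t);x,y,z=p[0],-p[1],-p[2]
    M=d["mtx"]
    if fish(d):
        rr=np.hypot(x,y);th=np.arctan2(rr,z);k=th/rr if rr>1e-9 else 1/z;x,y=x*k,y*k
    else:x,y=x/z,y/z
    return np.array([M[0,0]*x+M[0,2],M[1,1]*y+M[1,2]])
def depthpt(d,u,v):
    # point from z_map
    z=float(d["z_map"][int(round(v)),int(round(u))]);t,r=ray(d,u,v)
    Rm,_=cam(d);q=Rm.T@r;return t+r*(z/-q[2])
def load(f): 
    a=np.load(f);return {k:a[k] for k in a.files}
def snap(name,tag):
    from cell import arm,cams
    s=arm.get_state();d=cams.snapshot(name)
    if name=="wrist": d["tool_pos"]=s["tcp_pos"];d["tool_ori"]=s["orientation"]
    np.savez(f"pics/{tag}.npz",**d);cv2.imwrite(f"pics/{tag}.png",d["color"][:,:,::-1]);return d,s
def crop(d,u0,u1,v0,v1,k,out,gain=1.0):
    im=d["color"][v0:v1,u0:u1,::-1].astype(float)*gain
    im=np.clip(im,0,255).astype(np.uint8)
    cv2.imwrite(out,cv2.resize(im,None,fx=k,fy=k,interpolation=cv2.INTER_CUBIC))
E
python3 - <<'E'
from h import *
d=load("pics/top0.npz")
crop(d,150,390,100,240,3.3,"pics/top0c.png",1.6)
s=load("pics/scene0.npz")
crop(s,150,330,140,300,4,"pics/scene0c.png",1.6)
E
```

```text
(no output)
```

View pics/top0c.png

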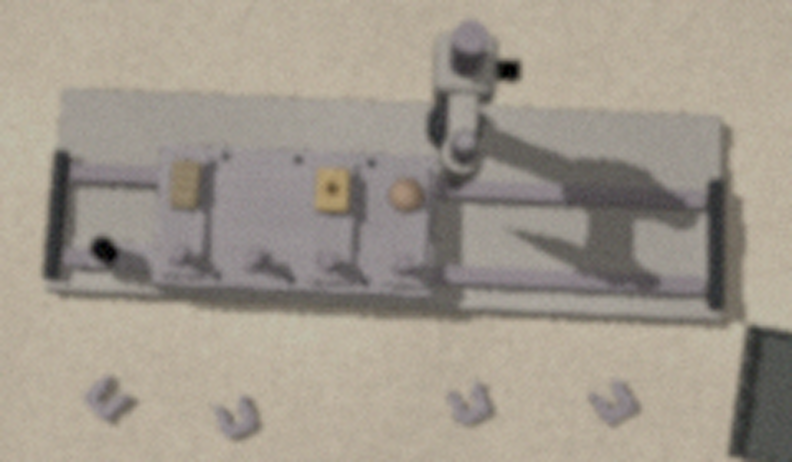

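View pics/scene0c.png

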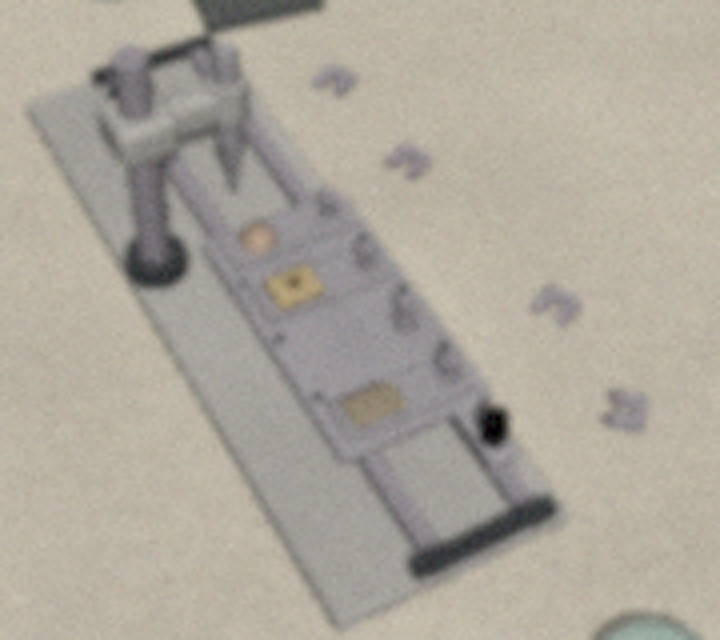

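Run:
```python
from h import *
d=load("pics/top0.npz"); s=load("pics/scene0.npz")
def P(c,z): return onplane(d,150+c[0]/3.3,100+c[1]/3.3,z)*1000
def S(c,z): return onplane(s,150+c[0]/4,140+c[1]/4,z)*1000
np.set_printoptions(precision=1,suppress=True)
print("knob",P((103,250),.068),S((491,425),.066))
print("carr corners",[P(c,.045) for c in [(160,150),(160,283),(432,293),(435,158)]])
print("mark",P((333,188),.0635),S((294,284),.0635))
print("clips",[P(c,.006) for c in [(108,398),(238,418),(470,405),(613,403)]])
print("clips",[S(c,.006) for c in [(626,411),(557,303),(408,160),(334,79)]])
print("tip",S((233,190),.069))
print("tray",[P(c,.018) for c in [(750,330),(735,455)]])
print(R.from_rotvec([-6.56032259e-01, -3.07159505e+00,  2.54942712e-03]).as_matrix())
for n,dd in(("t",d),("s",s)):
    c=dd["color"].astype(int);m=(c.max(2)<25)
    nn,l,st,ce=cv2.connectedComponentsWithStats(m.astype(np.uint8))
    print(n,[(st[i].tolist(),ce[i]) for i in range(1,nn) if st[i,4]>15])
```

```text
knob [601.4 214.3  68. ] [606.  215.6  66. ]
carr corners [array([699.8, 172.4,  45. ]), array([577., 167.,  45.]), array([571.6, -75.3,  45. ]), array([695.6, -77.1,  45. ])]
mark [661.5  13.9  63.5] [662.9  18.6  63.5]
clips [array([477.3, 216.4,   6. ]), array([461.1,  97.6,   6. ]), array([ 476.2, -112. ,    6. ]), array([ 480.1, -241. ,    6. ])]
clips [array([479.7, 220.8,   6. ]), array([462. , 100.6,   6. ]), array([ 480. , -108.6,    6. ]), array([ 483. , -238.7,    6. ])]
tip [658.8 -94.7  69. ]
tray [array([ 546.8, -363.2,   18. ]), array([ 434.5, -346. ,   18. ])]
[[-0.9  0.4 -0. ]
 [ 0.4  0.9 -0. ]
 [ 0.  -0.  -1. ]]
t [([301, 119, 6, 4, 17], array([303.4, 120.7])), ([416, 171, 16, 16, 194], array([423.4, 178.3])), ([179, 173, 6, 6, 27], array([181.5, 175.4])), ([0, 301, 41, 38, 705], array([ 16.8, 324.1])), ([217, 358, 70, 26, 915], array([250.7, 374.6])), ([0, 371, 7, 13, 58], array([  2.2, 378.7]))]
s [([448, 0, 59, 242, 4813], array([479.8, 117. ])), ([393, 55, 22, 18, 141], array([403.4,  63.6])), ([358, 66, 18, 54, 230], array([364.2,  91.8])), ([405, 74, 9, 9, 16], array([408.9,  78.5])), ([377, 95, 50, 22, 217], array([402.4, 106.4])), ([431, 101, 25, 39, 262], array([446., 115.])), ([372, 116, 8, 9, 29], array([375.7, 120.3])), ([428, 116, 16, 12, 43], array([434.7, 119.8])), ([171, 119, 10, 8, 56], array([175.1, 122.7])), ([353, 125, 24, 34, 202], array([363. , 142.2])), ([378, 148, 9, 20, 50], array([382.2, 158.1])), ([366, 151, 10, 8, 22], array([369.2, 155.5])), ([271, 243, 5, 7, 28], array([272.8, 246.3]))]
```

```bash
cat > mv.py <<'E'
from h import *
import sys
from cell import arm
def rel(pos,yawdeg,base=None,cmd=None):
    s=arm.get_state()
    R0=R.from_rotvec(s["orientation"]);p0=s["tcp_pos"]
    a=np.radians(yawdeg);c,sn=np.cos(a),np.sin(a)
    R1=np.array([[c,sn,0],[sn,-c,0],[0,0,-1]])
    dR=R0.inv()*R.from_matrix(R1)
    print("turn",np.round(np.degrees(dR.as_rotvec()),2),"shift",np.round(R0.inv().apply(np.array(pos)-p0)*1000,1),
      "| now",np.round(p0*1000,1),"F",np.round(s["ft_force"],1),"w",round(s["grip_width"]*1000,1),"t",round(s["t"],2))
if __name__=="__main__":
    a=list(map(float,sys.argv[1:5]));rel(np.array(a[:3])/1000,a[3])
E
python3 mv.py 640 60 320 180
```

```text
turn [ -0.07  -0.04 -24.11] shift [-559.7 -258.5  -89.3] | now [234.6 524.5 230.6] F [-0.1 -0.   0.4] w 85.5 t 0.15
```

Call:
arm_command:
  plan: [0, 0, -8, -50, -20, -60, -1, 0, 0, -16, -100, -45, -90, -1, 0, 0, -24.1, -160, -70, -90, -1, 0, 0, -24.1, -215, -95, -90, -1, 0, 0, -24.1, -270, -120, -90, -1, 0, 0, -24.1, -325, -150, -90, -1, 0, 0, -24.1, -380, -175, -90, -1, 0, 0, -24.1, -435, -200, -90, -1]

```text
t: 1.15
tcp_pos: [0.5445, 0.1704, 0.3211]
orientation: [-0.0, -3.141, -0.0]
ft_force: [0.9, 1.3, 0.1]
grip_width: 0.0856
```

```bash
python3 mv.py 640 60 320 180
```

```text
turn [ 0.01 -0.01 -0.02] shift [ -95.5 -110.4    1.1] | now [544.5 170.4 321.1] F [0.9 1.3 0.1] w 85.6 t 1.15
```

Call:
arm_command:
  plan: [0, 0, 0, -40, -45, 0, -1, 0, 0, 0, -80, -90, 0, -1, 0, 0, 0, -95, -110, 0, -1, 0, 0, 0, -95, -110, 0, -1, 0, 0, 0, -95, -110, 0, -1]

```text
t: 1.78
tcp_pos: [0.6378, 0.0633, 0.3211]
orientation: [0.001, -3.141, -0.001]
ft_force: [-0.1, -0.0, -0.2]
grip_width: 0.0855
```

Run:
```python
from h import *
d,s=snap("wrist","w1")
print(s["tcp_pos"],s["orientation"],s["t"])
cv2.imwrite("pics/w1b.png",cv2.resize(cv2.convertScaleAbs(d["color"][:,:,::-1],alpha=1.3),(800,600),interpolation=cv2.INTER_CUBIC))
```

```text
[0.63782511 0.06331566 0.32113287] [ 1.23521024e-03 -3.14075317e+00 -9.17503179e-04] 1.775
```

View pics/w1b.png

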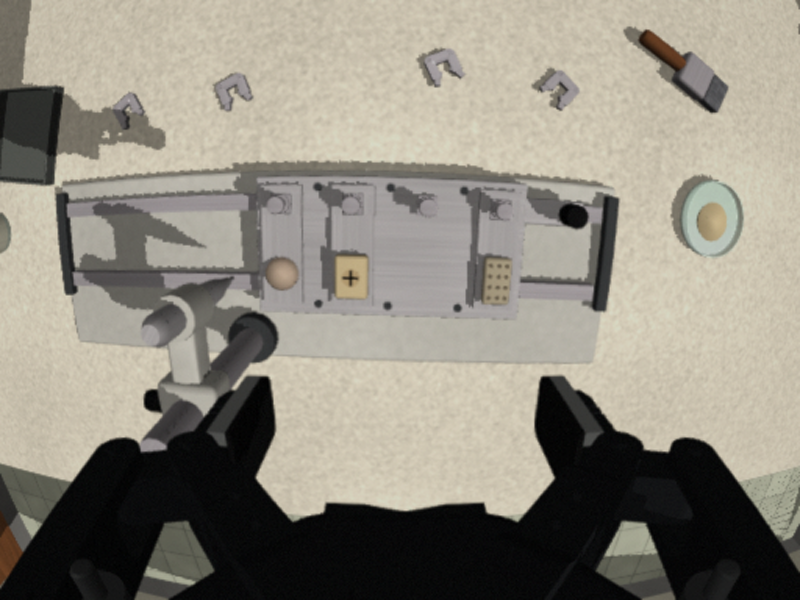

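Run:
```python
from h import *
d=load("pics/w1.npz")
crop(d,150,400,100,210,3.2,"pics/w1c.png",1.3)
crop(d,50,250,30,90,4,"pics/w1d.png",1.3)
crop(d,250,400,20,90,5,"pics/w1e.png",1.3)
```

```text
(no output)
```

View pics/w1c.png

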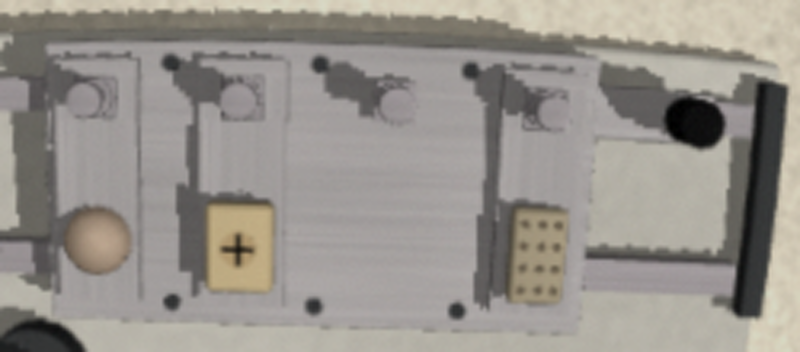

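View pics/w1d.png

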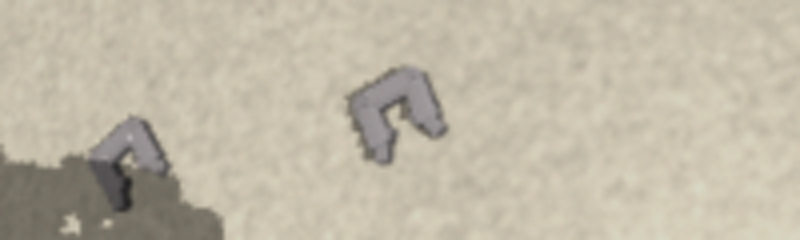

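View pics/w1e.png

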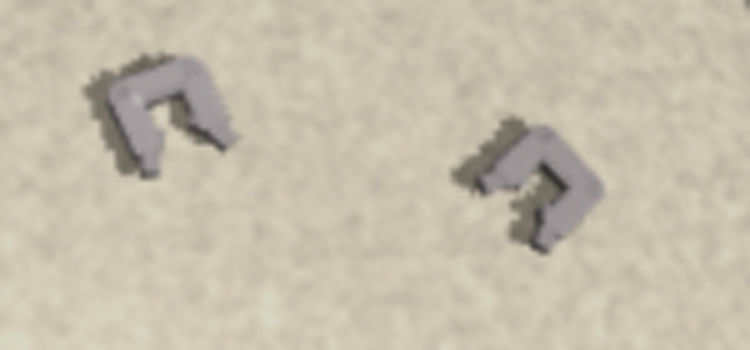

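Run:
```python
from h import *
np.set_printoptions(precision=1,suppress=True)
d=load("pics/w1.npz")
px=lambda c,k,u0,v0:((c[0]+.5)/k-.5+u0,(c[1]+.5)/k-.5+v0)
C=lambda c,z:onplane(d,*px(c,3.2,150,100),z)*1000
posts=[C(c,.072) for c in [(84,97),(239,98),(396,100),(550,108)]]
print("posts",posts)
y=np.array([0,66,132,198.])
P=np.array(posts)
# fit yaw
a=np.polyfit(y,P[:,0],1);b=np.polyfit(y,P[:,1],1);print("dir",a[0],b[0],"yaw",np.degrees(np.arctan2(-a[0],b[0])),"scale",np.hypot(a[0],b[0]))
print("knob",C((688,119),.075),"mark",C((238,249),.0635))
scr=[C(c,.045) for c in [(171,62),(320,63),(471,70),(172,301),(314,306),(457,310)]];print("screws",scr)
L=C((747,314),.02),C((768,85),.02)
print("endblock",L)
D=lambda c,k,u0,v0:onplane(d,*px(c,k,u0,v0),.008)*1000
print("clip r",[D(c,4,50,30) for c in [(90,158),(137,118),(166,170),(122,210)]])
print("clip 2",[D(c,4,50,30) for c in [(348,97),(410,67),(446,130),(385,163)]])
print("clip 3",[D(c,5,250,20) for c in [(108,88),(190,58),(237,145),(152,178)]])
print("clip 4",[D(c,5,250,20) for c in [(542,126),(604,188),(545,250),(480,190)]])
for u,v in [(176,60),(277,128)]: pass
print("depth post2",depthpt(d,273,131)*1000,"clip2",depthpt(d,*px((370,115),4,50,30))*1000)
```

```text
posts [array([591.9, -48.2,  72. ]), array([594.2,  17.8,  72. ]), array([595.2,  82.3,  72. ]), array([597.4, 146.6,  72. ])]
dir 0.02625380955071573 0.9834273259777875 yaw -1.5292185262378362 scale 0.9837777025302753
knob [599.5 207.1  75. ] mark [660.1  15.   63.5]
screws [array([579.4, -15.4,  45. ]), array([580.9,  50.4,  45. ]), array([583.4, 116.5,  45. ]), array([689., -19.,  45.]), array([691.3,  47. ,  45. ]), array([693.2, 112.9,  45. ])]
endblock (array([703.1, 269.3,  20. ]), array([585. , 269.9,  20. ]))
clip r [array([ 476.1, -259.3,    8. ]), array([ 462.3, -233.7,    8. ]), array([ 487.7, -218.1,    8. ]), array([ 501.9, -241.6,    8. ])]
clip 2 [array([ 468.3, -131.3,    8. ]), array([ 459. , -104.5,    8. ]), array([486.6, -89. ,   8. ]), array([ 497.6, -114.9,    8. ])]
clip 3 [array([454. ,  81.7,   8. ]), array([443.5, 106.6,   8. ]), array([471.3, 120.7,   8. ]), array([482.6,  94.9,   8. ])]
clip 4 [array([457.5, 217.8,   8. ]), array([475.8, 238.7,   8. ]), array([498.2, 218.5,   8. ]), array([480.7, 197.1,   8. ])]
depth post2 [595.5  81.8  70.7] clip2 [ 477.1 -121.4    8.2]
```

```bash
python3 mv.py 600 211.5 130 178.25
python3 - <<'E'
from h import *
np.set_printoptions(precision=1,suppress=True)
d=load("pics/w1.npz")
for u,v in [(385,150),(384,170),(388,140),(391,130),(43,150)]: print("block",depthpt(d,u,v)*1000)
print("bracket",depthpt(d,352,137)*1000,"knobtop",depthpt(d,366,137)*1000)
print("tip pix",proj(d,[.63782-.011,.0633+.0428,.321]),proj(d,[.63782-.011,.0633+.0428,.334]))
E
```

```text
turn [ 0.03 -0.02  1.83] shift [ 37.5 147.8 191.5] | now [637.8  63.6 321.4] F [-0.   0.9  0.3] w 85.3 t 1.82
block [623.2 263.3  22.1]
block [655.1 263.1  25.2]
block [606.6 265.3  26.6]
block [590.5 269.7  26.3]
block [ 613.3 -326.    24.6]
bracket [603.1 198.6  44.4] knobtop [599.7 209.2  74.6]
tip pix [339.4 227.1] [345.9 237.2]
```

Call:
arm_command:
  plan: [0, 0, 1.8, 15, 60, 40, 0, 0, 0, 1.8, 30, 110, 80, 0, 0, 0, 1.8, 37.5, 148, 130, 0, 0, 0, 1.8, 37.5, 148, 180, 0, 0, 0, 1.8, 37.5, 148, 191.5, 0, 0, 0, 1.8, 37.5, 148, 191.5, 0, 0, 0, 1.8, 37.5, 148, 191.5, 0]
  newtons: 40

```text
t: 2.7
tcp_pos: [0.6034, 0.2099, 0.1332]
orientation: [0.051, 3.136, 0.001]
ft_force: [0.1, 0.6, 0.5]
grip_width: 0.0426
```

```bash
python3 mv.py 600 211.5 55 178.25
python3 - <<'E'
from h import *
d,s=snap("wrist","w2")
cv2.imwrite("pics/w2b.png",cv2.resize(cv2.convertScaleAbs(d["color"][:,:,::-1],alpha=1.5),(800,600),interpolation=cv2.INTER_CUBIC))
Rm=R.from_rotvec(s["orientation"]).as_matrix()
w=s["grip_width"]/2
for b in (0,.002,.004,.006,.008): print(b,proj(d,s["tcp_pos"]+Rm@[.011,w,-b]))
E
```

```text
turn [ 0.05  0.3  -0.1 ] shift [ 3.8  1.4 78.2] | now [603.4 209.9 133.2] F [0.1 0.6 0.5] w 42.6 t 2.7
0 [299.79105173 227.7551766 ]
0.002 [300.28407113 229.2580116 ]
0.004 [300.78835901 230.7969676 ]
0.006 [301.30427401 232.37326829]
0.008 [301.83218838 233.9881882 ]
```

View pics/w2b.png

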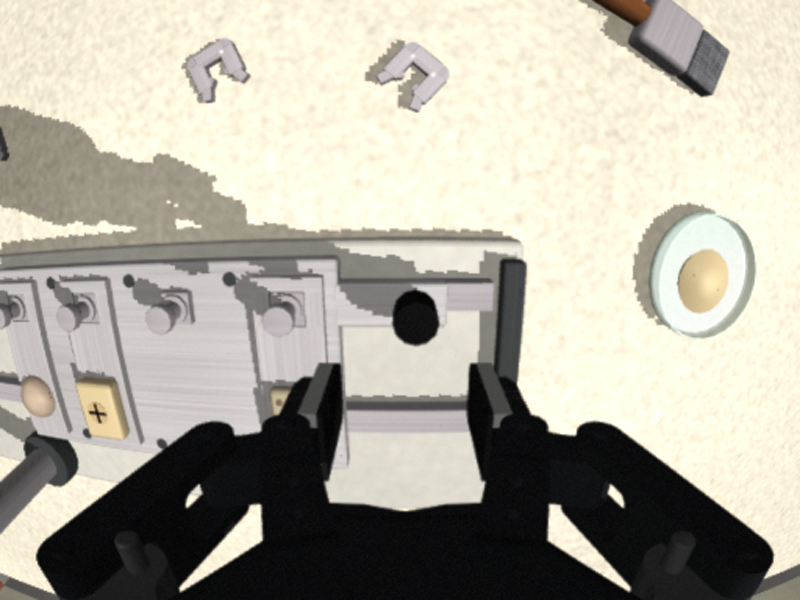

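```bash
python3 - <<'E'
from h import *
np.set_printoptions(precision=1,suppress=True)
d=load("pics/w2.npz")
f=lambda c,z:onplane(d,(c[0]+.5)*.64-.5,(c[1]+.5)*.64-.5,z)*1000
print("knob",f((416,322),.075), "posts",f((280,318),.072),f((161,314),.072))
print("clip",[f(c,.008) for c in [(406,43),(448,73),(416,110),(380,78)]])
E
python3 mv.py 600 212 56 178.25
```

```text
knob [600.4 215.1  75. ] posts [597.6 151.1  72. ] [594.   86.5  72. ]
clip [array([457.8, 215.3,   8. ]), array([476.4, 238.5,   8. ]), array([498.1, 219.7,   8. ]), array([478.4, 200. ,   8. ])]
turn [ 0.05  0.3  -0.11] shift [ 3.8  2.  77.1] | now [603.3 209.8 133.1] F [-0.4 -0.6  0.2] w 42.8 t 2.75
```

Call:
arm_command:
  plan: [0, 0, 0, 3.5, 4, 40, 0, 0, 0, 0, 3.5, 4, 70, 0, 0, 0, 0, 3.5, 4, 77, 0, 0, 0, 0, 3.5, 4, 77, 0, 0, 0, 0, 3.5, 4, 77, 0.6, 0, 0, 0, 3.5, 4, 77, 1, 0, 0, 0, 3.5, 4, 77, 1, 0, 0, 0, 3.5, 4, 77, 1]
  newtons: 40

```text
t: 3.75
tcp_pos: [0.5994, 0.2145, 0.0551]
orientation: [0.05, 3.137, 0.001]
ft_force: [-0.9, 0.3, 6.7]
grip_width: 0.0206
```

Call:
arm_command:
  plan: [0, 0, 0, 0, 10, -1, 1, 0, 0, 0, 0, 25, -1, 1, 0, 0, 0, 0, 40, -1, 1, 0, 0, 0, 0, 55, -1, 1, 0, 0, 0, 0, 70, -1, 1, 0, 0, 0, 0, 82, -1, 1, 0, 0, 0, 0, 90, -1, 1, 0, 0, 0, 0, 94, -1, 1]
  newtons: 60

```text
t: 4.75
tcp_pos: [0.6023, 0.3094, 0.0552]
orientation: [0.048, 3.137, 0.001]
ft_force: [4.1, -3.4, 5.7]
grip_width: 0.0197
```

Call:
arm_command:
  plan: [0, 0, 0, 0, 2, -1, 1, 0, 0, 0, 0, 4, -1, 1, 0, 0, 0, 0, 6, -1, 1, 0, 0, 0, 0, 8, -1, 1]

```text
t: 5.25
tcp_pos: [0.6025, 0.3153, 0.0553]
orientation: [0.049, 3.138, -0.003]
ft_force: [5.3, -12.3, 3.5]
grip_width: 0.0198
```

Call:
arm_command:
  plan: [0, 0, 0, 0, 2, 0, 1, 0, 0, 0, 0, 3, 0, 1]

```text
t: 5.5
tcp_pos: [0.6025, 0.3154, 0.0552]
orientation: [0.05, 3.14, -0.01]
ft_force: [3.6, -20.6, 6.2]
grip_width: 0.0199
```

Call:
arm_command:
  plan: [0, 0, 0, 0, 0, 0, 0, 0, 0, 0, 0, 0, 0, 0, 0, 0, 0, 0, 0, -5, 0, 0, 0, 0, 0, 0, -50, 0, 0, 0, 0, -20, -50, -100, 0, 0, 0, 0, -40, -100, -150, 0, 0, 0, 0, -70, -150, -150, 0, 0, 0, 0, -70, -180, -150, 0]

```text
t: 6.5
tcp_pos: [0.6673, 0.1354, 0.2073]
orientation: [0.05, 3.137, 0.0]
ft_force: [-0.3, -0.4, -0.9]
grip_width: 0.0428
```

Call:
arm_command:
  plan: [0, 0, 0, 0, 0, 0, 0, 0, 0, 0, 0, 0, 0, 0]

```text
t: 6.75
tcp_pos: [0.6649, 0.1379, 0.2047]
orientation: [-0.049, -3.141, -0.001]
ft_force: [0.7, 0.3, 0.1]
grip_width: 0.0423
```

Run:
```python
from h import *
d,s=snap("wrist","w3")
print(s["tcp_pos"],s["orientation"],s["ft_force"])
cv2.imwrite("pics/w3b.png",cv2.resize(cv2.convertScaleAbs(d["color"][:,:,::-1],alpha=1.4),(800,600),interpolation=cv2.INTER_CUBIC))
```

```text
[0.66493601 0.13793951 0.20469858] [-4.92800909e-02 -3.14066710e+00 -1.11917313e-03] [0.67483454 0.29416098 0.0894882 ]
```

View pics/w3b.png

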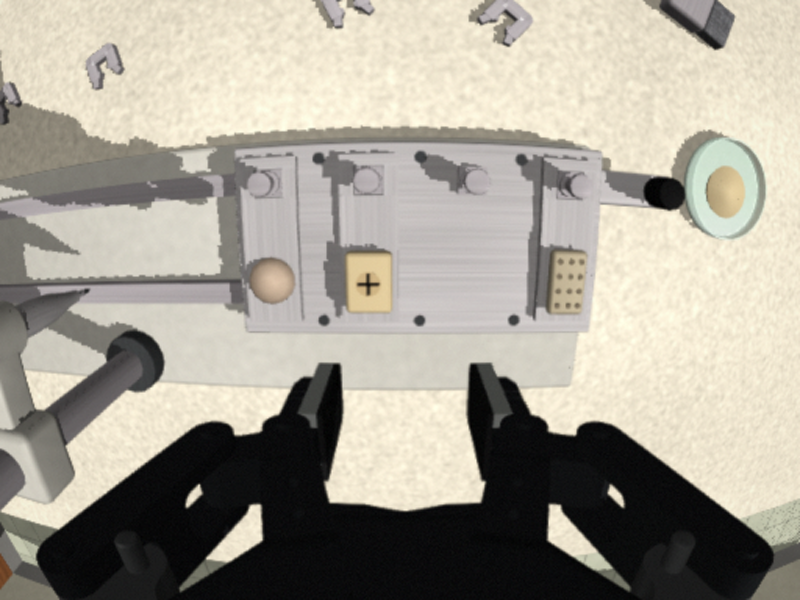

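Run:
```python
from h import *
d=load("pics/w3.npz")
crop(d,150,280,90,220,4,"pics/w3c.png",1.3)
crop(d,270,440,85,215,4,"pics/w3d.png",1.3)
```

```text
(no output)
```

View pics/w3c.png

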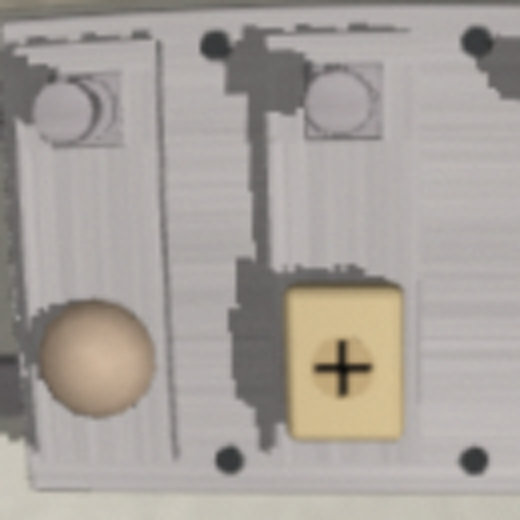

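View pics/w3d.png

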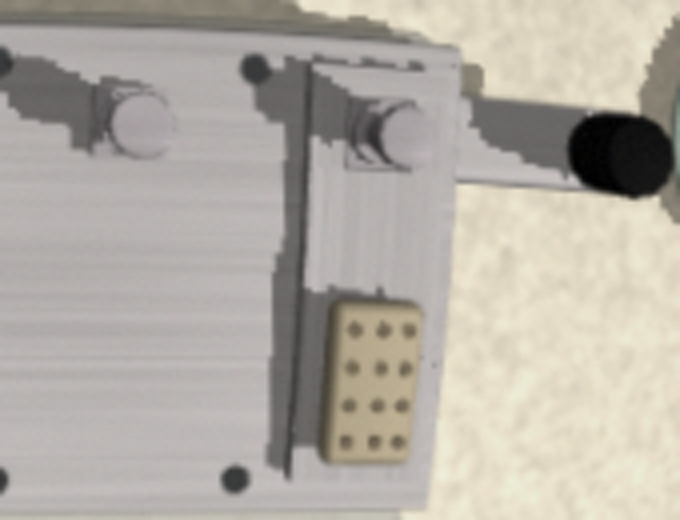

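Run:
```python
from h import *
np.set_printoptions(precision=1,suppress=True)
d=load("pics/w3.npz")
f=lambda c,k,u0,v0,z:onplane(d,(c[0]+.5)/k-.5+u0,(c[1]+.5)/k-.5+v0,z)*1000
P=[f((65,110),4,150,90,.072),f((340,100),4,150,90,.072),f((141,125),4,270,85,.072),f((407,136),4,270,85,.072)]
print(np.array(P)); P=np.array(P)
y=np.arange(4)*66.
a=np.polyfit(y,P[:,0],1);b=np.polyfit(y,P[:,1],1);print(a,b,np.degrees(np.arctan2(-a[0],b[0])))
print("knob",f((638,155),4,270,85,.075),"mark",f((342,368),4,150,90,.0635))
print("scr",[f(c,4,150,90,.045) for c in [(215,45),(476,42),(230,460),(473,460)]],f((255,69),4,270,85,.045),f((235,479),4,270,85,.045))
print("depth",depthpt(d,150+65/4,90+110/4)*1000,depthpt(d,150+340/4,115)*1000)
print("tip",f((0,0),1,54.6,185.7,.069))
g=lambda c:f(c,1.5625,0,0,.008)
print("clip2",[g(c) for c in [(86,60),(115,44),(124,70),(98,87)]])
```

```text
[[596.1  52.2  72. ]
 [598.1 117.8  72. ]
 [600.8 182.3  72. ]
 [602.6 247.9  72. ]]
[  0.  596.1] [ 1.  52.3] -1.9374064747399629
knob [604.4 312.9  75. ] mark [663.6 114.6  63.5]
scr [array([582.6,  84.3,  45. ]), array([585. , 150.2,  45. ]), array([692.6,  81.1,  45. ]), array([694.6, 146.6,  45. ])] [586.9 216.4  45. ] [696.6 212.7  45. ]
depth [596.5  52.4  71.7] [598.5 118.   70.5]
tip [658.2 -97.4  69. ]
clip2 [array([ 468.7, -128. ,    8. ]), array([462.1, -95.9,   8. ]), array([487.9, -85.7,   8. ]), array([ 496.7, -113.7,    8. ])]
```

```bash
python3 mv.py 478 218 120 140
```

```text
turn [ 2.000e-02 -5.000e-02  3.826e+01] shift [189.1  73.7  84.8] | now [664.8 138.5 204.6] F [-0.6 -0.2  0.2] w 42.6 t 6.8
```

Call:
arm_command:
  plan: [0, 0, 9, 50, 20, 0, 0, 0, 0, 18, 100, 40, 20, 0, 0, 0, 27, 150, 60, 40, 0, 0, 0, 36, 189, 74, 70, 0, 0, 0, 38.3, 189, 74, 85, 0, 0, 0, 38.3, 189, 74, 85, 0, 0, 0, 38.3, 189, 74, 85, 0]

```text
t: 7.68
tcp_pos: [0.4794, 0.2178, 0.1206]
orientation: [1.074, 2.951, 0.001]
ft_force: [0.5, -0.6, -0.4]
grip_width: 0.0428
```

```bash
cat > clip.py <<'E'
from h import *
import sys
np.set_printoptions(precision=1,suppress=True)
tag=sys.argv[1]
d,s=snap("wrist",tag)
print(s["tcp_pos"]*1000,s["grip_width"]*1000)
c=d["color"].astype(np.uint8)
crop(d,160,352,60,240,4,f"pics/{tag}c.png",1.4)
E
python3 clip.py w4
```

```text
[479.4 217.8 120.6] 42.75516697582174
```

View pics/w4c.png

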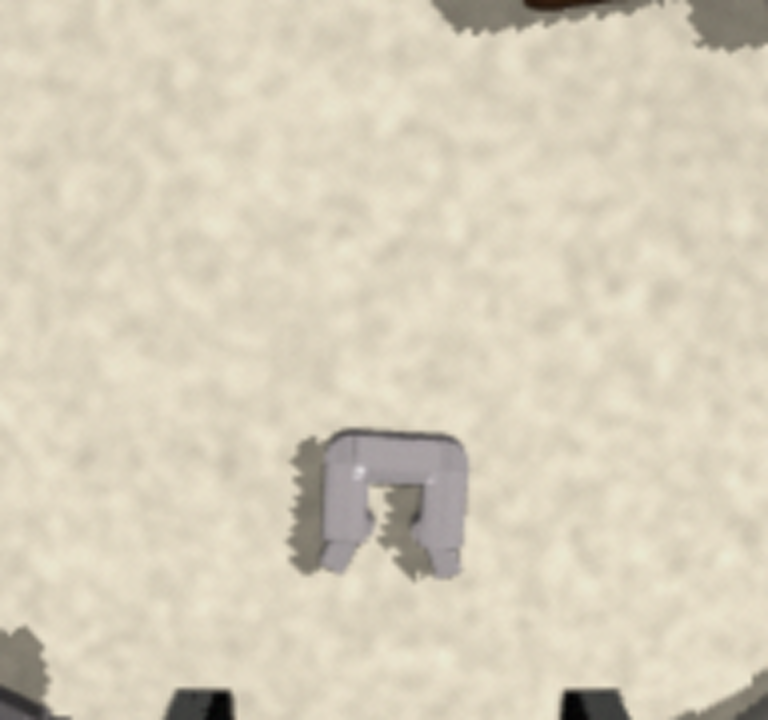

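```bash
cat > ct.py <<'E'
from h import *
import sys
np.set_printoptions(precision=1,suppress=True)
# args: tag k u0 v0 z then pixel pairs -> tool-frame mm and world
a=sys.argv;d=load(f"pics/{a[1]}.npz");k,u0,v0,z=map(float,a[2:6]);p=np.array(list(map(float,a[6:]))).reshape(-1,2)
Rt=R.from_rotvec(d["tool_ori"]).as_matrix()
for c in p:
    w=onplane(d,(c[0]+.5)/k-.5+u0,(c[1]+.5)/k-.5+v0,z); print(c,"world",w*1000,"tool",Rt.T@(w-d["tool_pos"])*1000)
E
python3 ct.py w4 4 160 60 .008 325 500 466 500 395 436 395 486 334 572 447 577 325 460 322 540 467 460 464 540; python3 mv.py 478 218 0.5 140
```

```text
[325. 500.] world [465.6 208.5   8. ] tool [  4.7 -16.1 112.6]
[466. 500.] world [485.7 232.5   8. ] tool [  4.7  15.2 112.7]
[395. 436.] world [464.5 229.7   8. ] tool [ 19.2  -0.6 112.6]
[395. 486.] world [473.2 222.5   8. ] tool [  7.9  -0.6 112.6]
[334. 572.] world [479.6 199.1   8. ] tool [-12.  -14.3 112.6]
[447. 577.] world [496.9 217.9   8. ] tool [-13.2  11.2 112.7]
[325. 460.] world [458.7 214.5   8. ] tool [ 13.8 -15.9 112.6]
[322. 540.] world [472.2 202.    8. ] tool [ -4.5 -16.9 112.6]
[467. 460.] world [478.8 238.4   8. ] tool [ 13.8  15.3 112.7]
[464. 540.] world [492.6 226.3   8. ] tool [ -4.5  14.9 112.7]
turn [ 0.08  0.06 -0.04] shift [  1.7  -0.9 120.3] | now [479.7 217.5 120.8] F [ 0.2 -0.4 -0.5] w 42.7 t 7.72
```

Call:
arm_command:
  plan: [0, 0, 2, 5.5, -0.5, 50, 0, 0, 0, 2, 5.5, -0.5, 90, 0, 0, 0, 2, 5.5, -0.5, 112, 0, 0, 0, 2, 5.5, -0.5, 119.5, 0, 0, 0, 2, 5.5, -0.5, 119.5, 0, 0, 0, 2, 5.5, -0.5, 119.5, 0.5, 0, 0, 2, 5.5, -0.5, 119.5, 1, 0, 0, 2, 5.5, -0.5, 119.5, 1]
  newtons: 60

```text
t: 8.72
tcp_pos: [0.4757, 0.2204, 0.0019]
orientation: [1.127, 2.929, 0.003]
ft_force: [-0.1, -0.5, 6.2]
grip_width: 0.0294
```

Call:
arm_command:
  plan: [0, 0, 0, 0, 0, 0, 1, 0, 0, 0, 0, 0, 0, 1]

```text
t: 8.98
tcp_pos: [0.4757, 0.2205, 0.0019]
orientation: [1.128, 2.929, 0.003]
ft_force: [-1.9, -1.9, 6.3]
grip_width: 0.0297
```

```bash
python3 mv.py 564.6 250.3 90 178.2
```

```text
turn [  0.1    0.15 -40.3 ] shift [-46.1  82.  -87.8] | now [475.7 220.5   1.9] F [-1.9 -1.9  6.3] w 29.7 t 8.97
```

Call:
arm_command:
  plan: [0, 0, 0, 0, 0, -40, 1, 0, 0, -10, 0, 0, -88, 1, 0, 0, -20, -15, 30, -88, 1, 0, 0, -30, -30, 60, -88, 1, 0, 0, -40.3, -46, 82, -88, 1, 0, 0, -40.3, -46, 82, -88, 1, 0, 0, -40.3, -46, 82, -88, 1, 0, 0, -40.3, -46, 82, -88, 1]

```text
t: 9.98
tcp_pos: [0.5623, 0.25, 0.0882]
orientation: [-0.052, -3.14, 0.0]
ft_force: [0.9, -1.1, -0.6]
grip_width: 0.0296
```

```bash
python3 mv.py 564.6 250.3 56.6 178.2; python3 clip.py w5
```

```text
turn [-0.01 -0.05 -0.08] shift [-2.3  0.4 31.6] | now [562.3 250.   88.2] F [ 0.9 -1.1 -0.6] w 29.6 t 9.97
[562.3 250.   88.2] 29.611150220448653
```

View pics/w5.png

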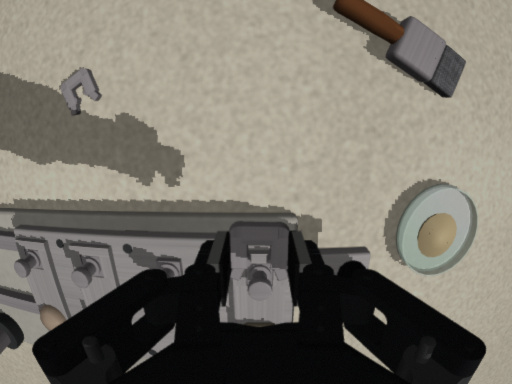

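Run:
```python
from h import *
d=load("pics/w5.npz")
crop(d,200,330,200,330,6,"pics/w5d.png",2.5)
```

```text
(no output)
```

View pics/w5d.png

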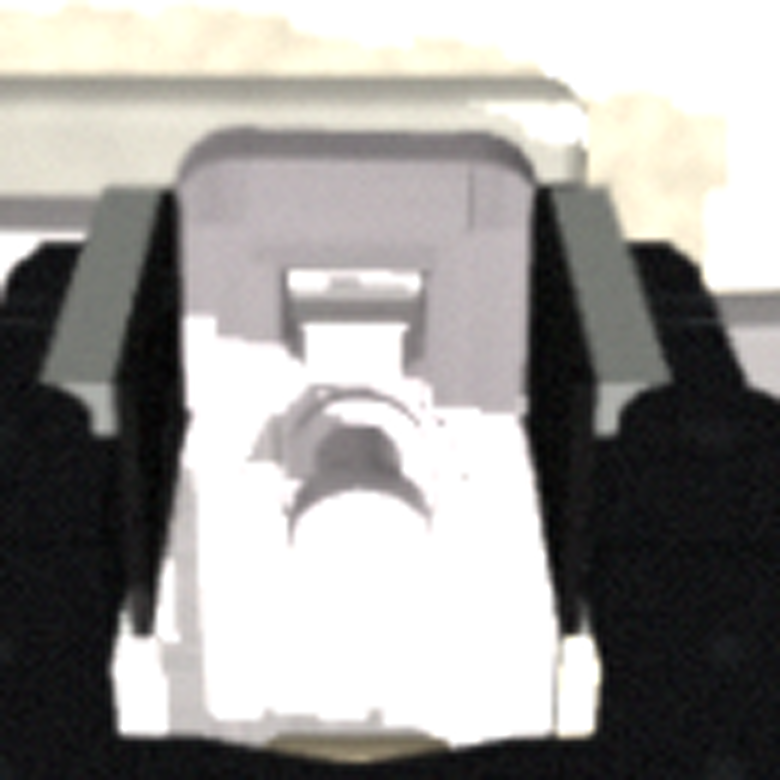

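Call:
arm_command:
  plan: [0, 0, 0, 0, 0.3, 20, 1, 0, 0, 0, 0, 0.3, 31.5, 1, 0, 0, 0, 0, 0.3, 31.5, 1, 0, 0, 0, -8, 0.3, 31.5, 1, 0, 0, 0, -16, 0.3, 31.5, 1, 0, 0, 0, -22, 0.3, 31.5, 1, 0, 0, 0, -26, 0.3, 31.5, 1, 0, 0, 0, -26, 0.3, 31.5, 1]

```text
t: 11.02
tcp_pos: [0.5897, 0.2496, 0.0569]
orientation: [0.05, 3.141, 0.0]
ft_force: [0.1, -0.4, -0.2]
grip_width: 0.0295
```

Call:
arm_command:
  plan: [0, 0, 0, -3, 0, 0.2, 1, 0, 0, 0, -5, 0, 0.2, 1, 0, 0, 0, -7, 0, 0.2, 1, 0, 0, 0, -9, 0, 0.2, 1]

```text
t: 11.52
tcp_pos: [0.5955, 0.2494, 0.0555]
orientation: [-0.049, -3.135, 0.001]
ft_force: [-8.9, 0.6, 1.7]
grip_width: 0.0295
```

Call:
arm_command:
  plan: [0, 0, 0, -2, 0, -0.5, 1, 0, 0, 0, -4, 0, -0.5, 1, 0, 0, 0, -5, 0, -0.5, 1, 0, 0, 0, -6, 0, -0.5, 1]

```text
t: 12.02
tcp_pos: [0.6019, 0.2493, 0.0565]
orientation: [-0.049, -3.136, 0.001]
ft_force: [-12.0, 0.3, 5.1]
grip_width: 0.0298
```

Call:
arm_command:
  plan: [0, 0, 0, -1.5, 0, 0, 1, 0, 0, 0, -3, 0, 0, 1]

```text
t: 12.28
tcp_pos: [0.6022, 0.2493, 0.0562]
orientation: [-0.048, -3.13, 0.002]
ft_force: [-22.0, -0.1, 12.4]
grip_width: 0.0298
```

Call:
arm_command:
  plan: [0, 0, 0, 2.5, 0, 0, 1, 0, 0, 0, 2.5, 0, 0, 0, 0, 0, 0, 2.5, 0, 0, 0, 0, 0, 0, 2.5, 0, 0, 0, 0, 0, 0, 2.5, 0, -40, 0, 0, 0, 0, -10, 0, -80, 0, 0, 0, 0, -40, 0, -80, 0, 0, 0, 0, -40, 0, -80, 0]

```text
t: 13.28
tcp_pos: [0.6495, 0.2473, 0.1381]
orientation: [0.051, 3.138, 0.001]
ft_force: [-0.5, -0.8, 0.3]
grip_width: 0.0425
```

```bash
python3 clip.py w6;python3 - <<'E'
from h import *
d=load("pics/w6.npz")
cv2.imwrite("pics/w6b.png",cv2.resize(cv2.convertScaleAbs(d["color"][:,:,::-1],alpha=1.3),(800,600),interpolation=cv2.INTER_CUBIC))
E
```

```text
[649.5 247.3 138.1] 42.47517611029813
```

View pics/w6b.png

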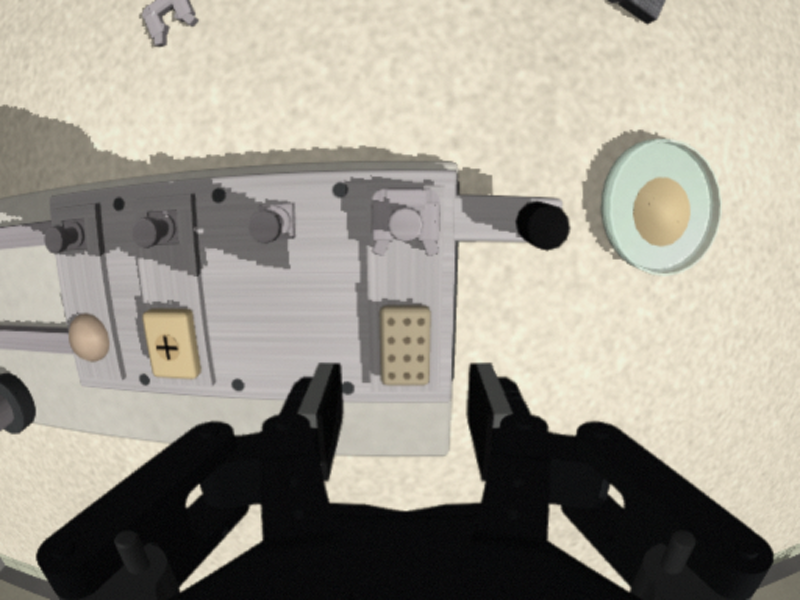

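View pics/w6c.png

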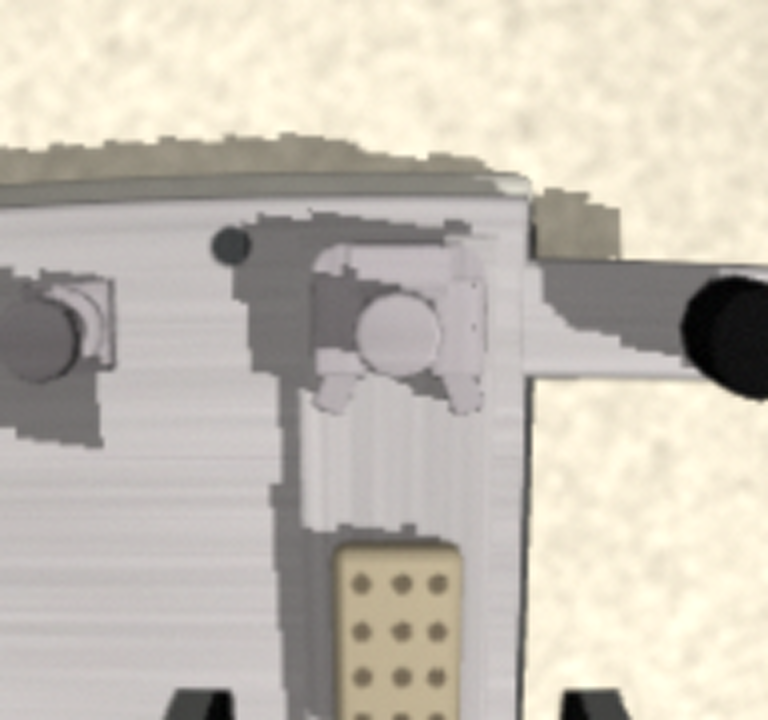

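```bash
python3 ct.py w6 4 160 60 .0628 398 244 333 412 467 412; python3 ct.py w6 4 160 60 .072 400 335;  python3 mv.py 463 101 120 205
```

```text
[398. 244.] world [587.1 249.5  62.8] tool [62.7  0.1 75.1]
[333. 412.] world [617.8 236.4  62.8] tool [ 31.5 -12.   75.2]
[467. 412.] world [618.7 261.2  62.8] tool [31.5 12.9 75.2]
[400. 335.] world [602.8 249.3  72. ] tool [47.   0.4 66. ]
turn [-0.000e+00  1.000e-02 -2.685e+01] shift [ 180.  -152.4   16.9] | now [647.8 247.5 137. ] F [-0.5  0.5 -0. ] w 42.7 t 13.32
```

Call:
arm_command:
  plan: [0, 0, -9, 60, -50, 0, 0, 0, 0, -18, 110, -95, 0, 0, 0, 0, -26.8, 150, -130, 5, 0, 0, 0, -26.8, 180, -152, 17, 0, 0, 0, -26.8, 180, -152, 17, 0, 0, 0, -26.8, 180, -152, 17, 0, 0, 0, -26.8, 180, -152, 17, 0]

```text
t: 14.2
tcp_pos: [0.4638, 0.102, 0.1206]
orientation: [-0.68, 3.065, -0.0]
ft_force: [-0.2, 0.6, 1.0]
grip_width: 0.0425
```

```bash
python3 clip.py w7
```

```text
[463.8 102.  120.6] 42.491397372062636
```

View pics/w7c.png

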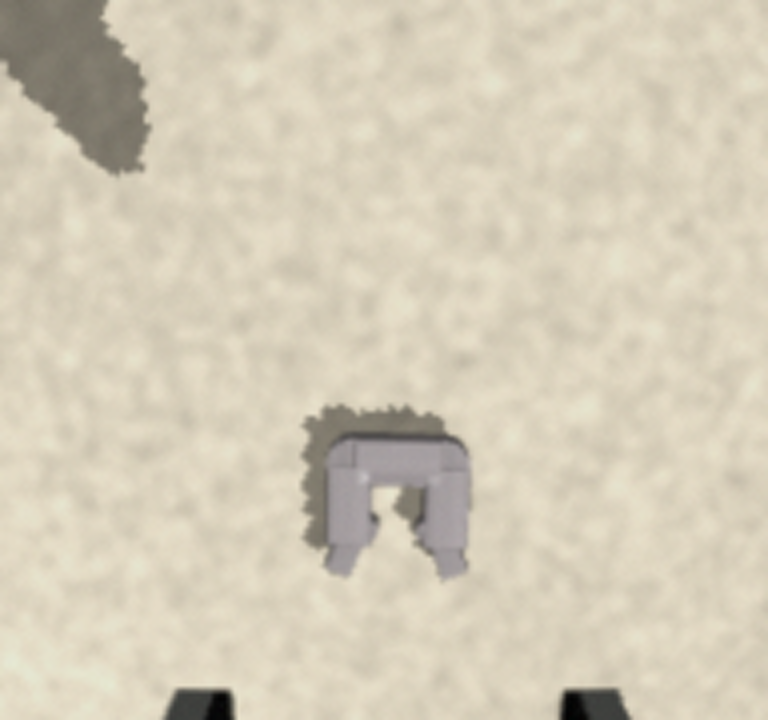

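Call:
arm_command:
  plan: [0, 0, 0, 5.5, 0, 50, 0, 0, 0, 0, 5.5, 0, 90, 0, 0, 0, 0, 5.5, 0, 112, 0, 0, 0, 0, 5.5, 0, 119.5, 0, 0, 0, 0, 5.5, 0, 119.5, 0, 0, 0, 0, 5.5, 0, 119.5, 0.5, 0, 0, 0, 5.5, 0, 119.5, 1, 0, 0, 0, 5.5, 0, 119.5, 1]
  newtons: 60

```text
t: 15.25
tcp_pos: [0.4589, 0.0993, 0.0018]
orientation: [-0.679, 3.065, -0.001]
ft_force: [-0.6, 1.1, 6.5]
grip_width: 0.0296
```

Call:
arm_command:
  plan: [0, 0, 0, 0, 0, 0, 1, 0, 0, 0, 0, 0, 0, 1]

```text
t: 15.5
tcp_pos: [0.4589, 0.0993, 0.0018]
orientation: [-0.679, 3.065, -0.001]
ft_force: [-0.8, 1.3, 7.4]
grip_width: 0.0296
```

```bash
python3 mv.py 560.0 118.6 88 178.2
```

```text
turn [-0.03  0.15 26.79] shift [-100.   -25.3  -85.9] | now [458.9  99.3   1.8] F [-0.8  1.3  7.4] w 29.6 t 15.5
```

Call:
arm_command:
  plan: [0, 0, 0, 0, 0, -40, 1, 0, 0, 9, -10, 0, -86, 1, 0, 0, 18, -40, -10, -86, 1, 0, 0, 26.8, -70, -20, -86, 1, 0, 0, 26.8, -100, -25.3, -86, 1, 0, 0, 26.8, -100, -25.3, -86, 1, 0, 0, 26.8, -100, -25.3, -86, 1, 0, 0, 26.8, -100, -25.3, -86, 1]

```text
t: 16.5
tcp_pos: [0.5578, 0.1185, 0.0864]
orientation: [-0.049, -3.14, 0.0]
ft_force: [-0.1, 0.8, -1.0]
grip_width: 0.0296
```

```bash
python3 mv.py 560 118.6 56.5 178.2
python3 - <<'E'
from h import *
d,s=snap("wrist","w8")
crop(d,200,330,200,330,6,"pics/w8d.png",2)
E
```

```text
turn [-0.01 -0.06 -0.01] shift [-2.2  0.2 29.9] | now [557.8 118.5  86.4] F [-0.1  0.8 -1. ] w 29.6 t 16.5
```

View pics/w8d.png

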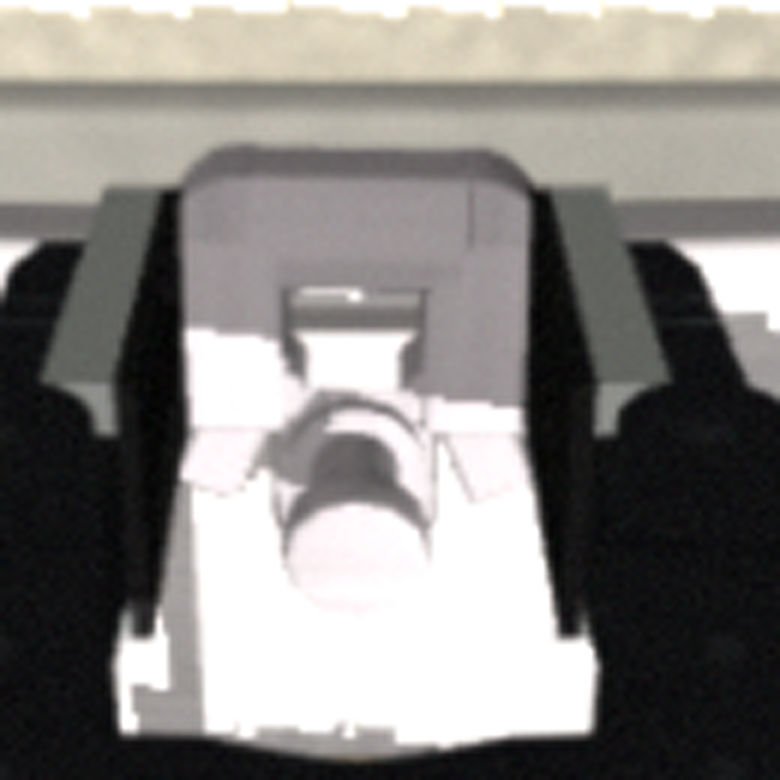

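Call:
arm_command:
  plan: [0, 0, 0, 0, 0.2, 20, 1, 0, 0, 0, 0, 0.2, 29.5, 1, 0, 0, 0, 0, 0.2, 29.5, 1, 0, 0, 0, -8, 0.2, 29.5, 1, 0, 0, 0, -16, 0.2, 29.5, 1, 0, 0, 0, -22, 0.2, 29.5, 1, 0, 0, 0, -26, 0.2, 29.5, 1, 0, 0, 0, -26, 0.2, 29.5, 1]

```text
t: 17.55
tcp_pos: [0.5852, 0.1179, 0.0571]
orientation: [0.05, 3.141, -0.0]
ft_force: [-0.4, 1.0, -0.2]
grip_width: 0.0299
```

Call:
arm_command:
  plan: [0, 0, 0, -3, 0, -0.2, 1, 0, 0, 0, -6, 0, -0.2, 1, 0, 0, 0, -8, 0, -0.4, 1, 0, 0, 0, -10, 0, -0.4, 1, 0, 0, 0, -12, 0, -0.4, 1]

```text
t: 18.18
tcp_pos: [0.5959, 0.1176, 0.057]
orientation: [-0.049, -3.139, 0.0]
ft_force: [-7.1, -0.9, 1.9]
grip_width: 0.0293
```

Call:
arm_command:
  plan: [0, 0, 0, -1.5, 0, 0, 1, 0, 0, 0, -3, 0, 0, 1, 0, 0, 0, -4.5, 0, 0, 1]

```text
t: 18.55
tcp_pos: [0.5963, 0.1177, 0.0565]
orientation: [-0.048, -3.129, 0.001]
ft_force: [-20.5, -0.7, 11.0]
grip_width: 0.0296
```

Call:
arm_command:
  plan: [0, 0, 0, 3.5, 0, 0, 1, 0, 0, 0, 3.5, 0, 0, 0, 0, 0, 0, 3.5, 0, 0, 0, 0, 0, 0, 3.5, 0, 0, 0, 0, 0, 0, 3.5, 0, -40, 0, 0, 0, 0, -10, 0, -80, 0, 0, 0, 0, -40, 0, -80, 0, 0, 0, 0, -40, 0, -80, 0]

```text
t: 19.55
tcp_pos: [0.6435, 0.1158, 0.1385]
orientation: [0.05, 3.138, 0.0]
ft_force: [-0.1, -1.1, 0.3]
grip_width: 0.0425
```

```bash
python3 clip.py w9
```

```text
[643.5 115.8 138.5] 42.50567020094808
```

View pics/w9c.png

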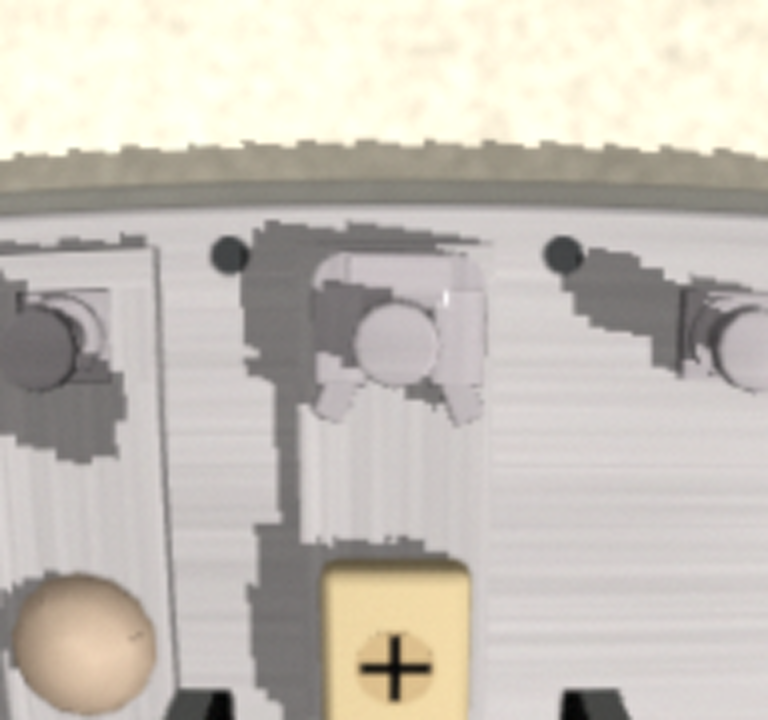

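View pics/w9.png

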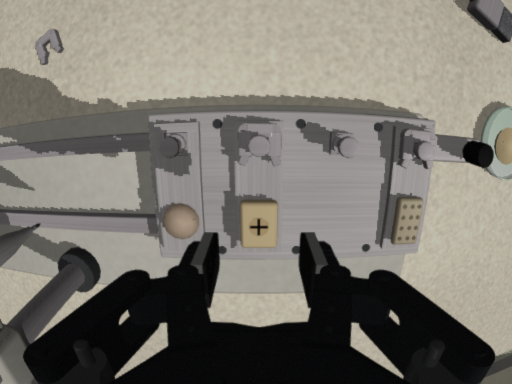

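```bash
python3 ct.py w9 4 160 60 .0628 398 254 332 422 467 424; python3 ct.py w9 4 160 60 .072 397 343; python3 ct.py w9 1 0 0 .008 48 45;  python3 mv.py 478 -110 120 209
```

```text
[398. 254.] world [583.  117.8  62.8] tool [60.8  0.1 75.5]
[332. 422.] world [613.8 104.5  62.8] tool [ 29.6 -12.2  75.6]
[467. 424.] world [615.  129.7  62.8] tool [29.2 13.  75.6]
[397. 343.] world [598.3 117.2  72. ] tool [45.5 -0.1 66.4]
[48. 45.] world [ 477.6 -107.5    8. ] tool [ 159.1 -228.5  130. ]
turn [-0.000e+00  1.000e-02 -3.083e+01] shift [ 156.5 -231.1   17.4] | now [641.8 116.  137.4] F [ 0.2 -0.7 -0.3] w 42.8 t 19.6
```

Call:
arm_command:
  plan: [0, 0, 0, 60, -5, -10, 0, 0, 0, -10, 115, -30, -10, 0, 0, 0, -20, 150, -80, -10, 0, 0, 0, -30.8, 156, -130, 0, 0, 0, 0, -30.8, 156.5, -180, 17, 0, 0, 0, -30.8, 156.5, -231, 17, 0, 0, 0, -30.8, 156.5, -231, 17, 0, 0, 0, -30.8, 156.5, -231, 17, 0]

```text
t: 20.6
tcp_pos: [0.4768, -0.1091, 0.1199]
orientation: [0.785, -3.041, -0.002]
ft_force: [-0.1, -0.1, -0.1]
grip_width: 0.0428
```

```bash
python3 clip.py w10
```

```text
[ 476.8 -109.1  119.9] 42.84401793647846
```

View pics/w10c.png

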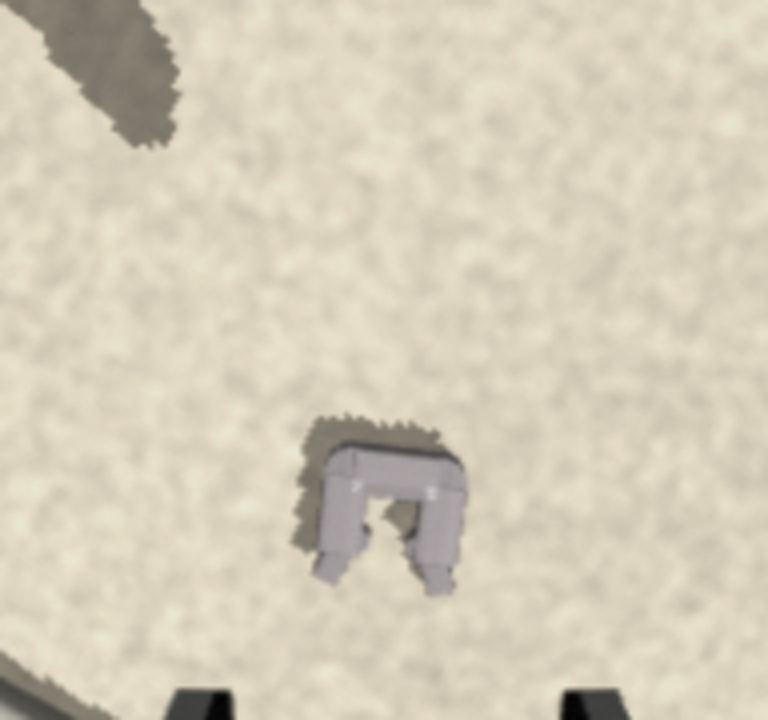

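```bash
python3 ct.py w10 4 160 60 .008 326 480 319 545 466 485 459 550 396 452 390 497 327 580 440 590
```

```text
[326. 480.] world [ 475.7 -127.4    8. ] tool [  9.8 -15.7 111.9]
[319. 545.] world [ 489.6 -121.8    8. ] tool [ -5.2 -17.5 111.9]
[466. 485.] world [461.8 -99.9   8. ] tool [  8.6  15.2 112. ]
[459. 550.] world [475.5 -93.8   8. ] tool [ -6.3  13.8 112. ]
[396. 452.] world [ 462.7 -117.     8. ] tool [ 16.   -0.3 111.9]
[390. 497.] world [ 472.3 -113.2    8. ] tool [  5.9  -1.6 111.9]
[327. 580.] world [ 496.  -116.3    8. ] tool [-13.4 -15.8 111.9]
[440. 590.] world [485.8 -92.9   8. ] tool [-15.8   9.7 111.9]
```

Call:
arm_command:
  plan: [0, 0, 5.5, 3.7, -1.2, 50, 0, 0, 0, 5.5, 3.7, -1.2, 90, 0, 0, 0, 5.5, 3.7, -1.2, 111, 0, 0, 0, 5.5, 3.7, -1.2, 118.8, 0, 0, 0, 5.5, 3.7, -1.2, 118.8, 0, 0, 0, 5.5, 3.7, -1.2, 118.8, 0.5, 0, 0, 5.5, 3.7, -1.2, 118.8, 1, 0, 0, 5.5, 3.7, -1.2, 118.8, 1]
  newtons: 60

```text
t: 21.65
tcp_pos: [0.476, -0.1128, 0.0029]
orientation: [-0.639, 3.074, -0.002]
ft_force: [-0.2, 2.7, 6.4]
grip_width: 0.0293
```

Call:
arm_command:
  plan: [0, 0, 0, 0, 0, 0, 1, 0, 0, 0, 0, 0, 0, 1]

```text
t: 21.9
tcp_pos: [0.4761, -0.1128, 0.003]
orientation: [-0.639, 3.074, -0.002]
ft_force: [-0.6, 2.2, 6.7]
grip_width: 0.0292
```

```bash
python3 mv.py 558.0 52.6 88 178.2
```

```text
turn [-0.05  0.11 25.28] shift [-141.2  118.9  -84.9] | now [ 476.1 -112.8    3. ] F [-0.6  2.2  6.7] w 29.2 t 21.9
```

Call:
arm_command:
  plan: [0, 0, 0, 0, 0, -40, 1, 0, 0, 5, -20, 20, -85, 1, 0, 0, 12, -50, 50, -85, 1, 0, 0, 20, -80, 80, -85, 1, 0, 0, 25.3, -120, 105, -85, 1, 0, 0, 25.3, -141, 119, -85, 1, 0, 0, 25.3, -141, 119, -85, 1, 0, 0, 25.3, -141, 119, -85, 1]

```text
t: 22.9
tcp_pos: [0.5565, 0.0523, 0.0867]
orientation: [-0.049, -3.141, 0.001]
ft_force: [-0.6, -0.1, -0.4]
grip_width: 0.0293
```

```bash
python3 mv.py 558.0 52.6 56.5 178.2
python3 - <<'E'
from h import *
d,s=snap("wrist","w11")
crop(d,200,330,200,330,6,"pics/w11d.png",2)
E
```

```text
turn [-0.02 -0.02 -0.  ] shift [-1.5  0.4 30.2] | now [556.5  52.3  86.7] F [-0.6 -0.1 -0.4] w 29.3 t 22.9
```

View pics/w11d.png

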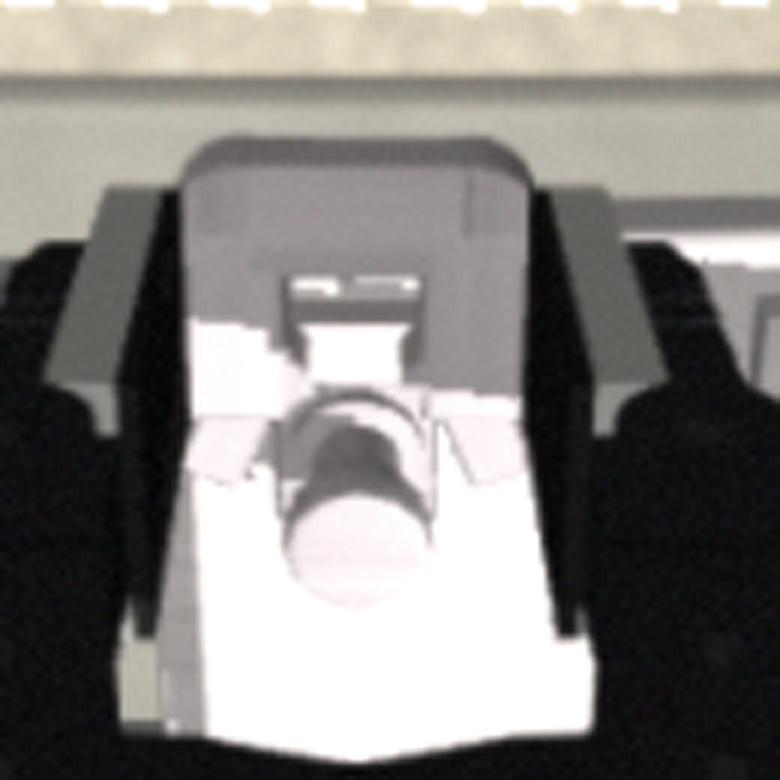

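Run:
```python
from h import *
np.set_printoptions(precision=1,suppress=True)
for t in ("w5","w8","w11"):
    d=load(f"pics/{t}.npz");Rt=R.from_rotvec(d["tool_ori"]).as_matrix();o=[]
    for v in (233,236,239,242,245):
        for u in (235,239,243,273,277,281): o.append(Rt.T@(depthpt(d,u,v)-d["tool_pos"])*1000)
    o=np.array(o);print(t,np.median(o[:,2]),o[:,2].min(),o[:,2].max())
    print(o[:6,2],o[-6:,2])
```

```text
w5 -5.653259102873481 -6.945947744695497 -4.279203124110421
[-5.1 -6.1 -5.6 -5.8 -6.3 -5.2] [-4.7 -5.8 -6.1 -4.3 -6.2 -4.9]
w8 -5.404930313506194 -6.493644214737827 -3.970042767699489
[-5.7 -5.7 -6.5 -5.6 -5.1 -4.5] [-5.5 -6.3 -5.9 -5.1 -5.1 -5.9]
w11 -4.496597047132939 -5.4465426015923155 -2.706586844023668
[-2.7 -3.9 -5.  -5.3 -5.  -4.9] [-5.3 -4.4 -4.4 -3.5 -4.2 -4.6]
```

Call:
arm_command:
  plan: [0, 0, 0, 0, 0.3, 20, 1, 0, 0, 0, 0, 0.3, 29, 1, 0, 0, 0, 0, 0.3, 29, 1, 0, 0, 0, -8, 0.3, 29, 1, 0, 0, 0, -16, 0.3, 29, 1, 0, 0, 0, -22, 0.3, 29, 1, 0, 0, 0, -26, 0.3, 29, 1, 0, 0, 0, -26, 0.3, 29, 1]

```text
t: 23.95
tcp_pos: [0.5832, 0.0522, 0.0577]
orientation: [0.049, 3.141, -0.0]
ft_force: [-0.1, -0.1, -0.6]
grip_width: 0.0294
```

Call:
arm_command:
  plan: [0, 0, 0, -3, 0, -0.2, 1, 0, 0, 0, -6, 0, -0.2, 1, 0, 0, 0, -8, 0, -0.4, 1, 0, 0, 0, -10, 0, -0.4, 1, 0, 0, 0, -12, 0, -0.4, 1]

```text
t: 24.58
tcp_pos: [0.5943, 0.0518, 0.0577]
orientation: [-0.05, -3.14, -0.0]
ft_force: [-6.4, 0.1, -0.2]
grip_width: 0.0291
```

Call:
arm_command:
  plan: [0, 0, 0, -1.5, 0, 0, 1, 0, 0, 0, -3, 0, 0, 1, 0, 0, 0, -4.5, 0, 0, 1]

```text
t: 24.95
tcp_pos: [0.5948, 0.0519, 0.0572]
orientation: [-0.048, -3.13, 0.0]
ft_force: [-20.0, -2.8, 12.3]
grip_width: 0.0294
```

Call:
arm_command:
  plan: [0, 0, 0, 3.5, 0, 0, 1, 0, 0, 0, 3.5, 0, 0, 0, 0, 0, 0, 3.5, 0, 0, 0, 0, 0, 0, 3.5, 0, 0, 0, 0, 0, 0, 3.5, 0, -40, 0, 0, 0, 0, -10, 0, -80, 0, 0, 0, 0, -40, 0, -80, 0, 0, 0, 0, -40, 0, -80, 0]

```text
t: 25.95
tcp_pos: [0.6414, 0.0501, 0.1391]
orientation: [0.05, 3.138, -0.0]
ft_force: [-0.1, -0.1, 0.2]
grip_width: 0.043
```

```bash
python3 clip.py w12
```

```text
[641.4  50.1 139.1] 42.99003340619904
```

View pics/w12c.png

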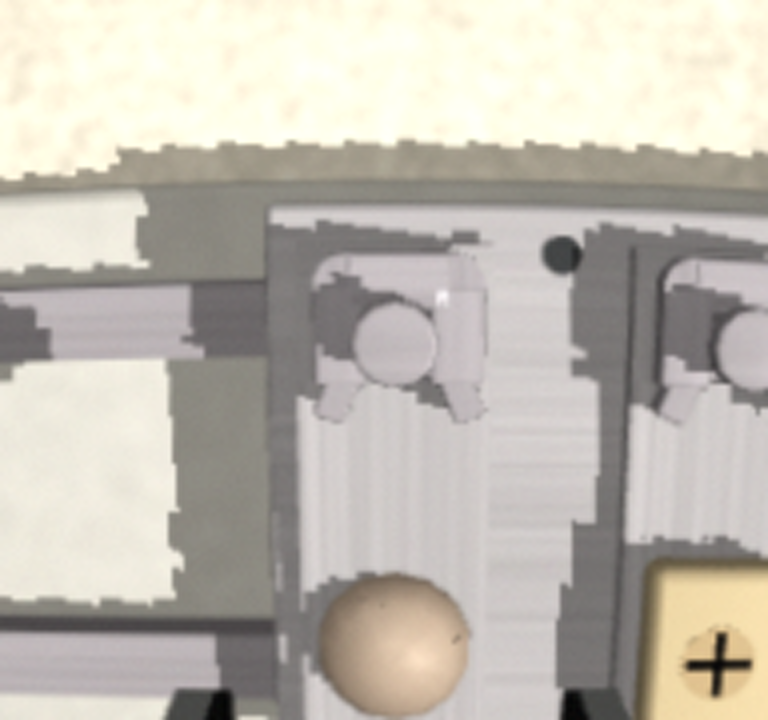

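View pics/w12.png

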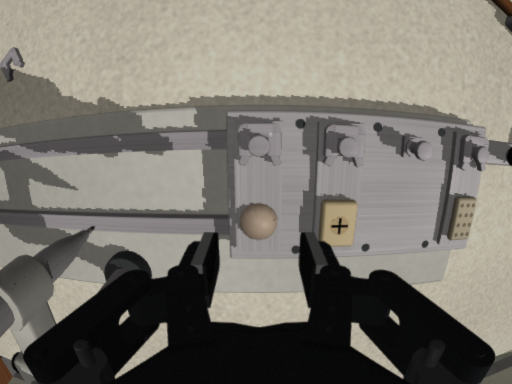

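```bash
python3 - <<'E'
from h import *
np.set_printoptions(precision=1,suppress=True)
d=load("pics/top0.npz")
P=np.array([onplane(d,u*.64,v*.64,.018)*1000 for u,v in [(590,311),(648,320),(640,383),(581,375)]]);print(P,P.mean(0))
w=load("pics/w12.npz");print(onplane(w,12,63,.008)*1000)
E
python3 mv.py 480 -237 120 211
```

```text
[[ 549.7 -364.3   18. ]
 [ 534.1 -473.3   18. ]
 [ 415.3 -452.4   18. ]
 [ 428.3 -343.2   18. ]] [ 481.8 -408.3   18. ]
[ 481.8 -235.     8. ]
turn [  0.     0.   -32.81] shift [ 150.5 -292.3   18. ] | now [639.7  50.4 138. ] F [ 0.1 -0.1  0.6] w 42.7 t 26.0
```

Call:
arm_command:
  plan: [0, 0, 0, 60, 0, -10, 0, 0, 0, -10, 115, -10, -10, 0, 0, 0, -20, 145, -60, -10, 0, 0, 0, -30, 150, -120, 0, 0, 0, 0, -32.8, 150.5, -180, 10, 0, 0, 0, -32.8, 150.5, -240, 18, 0, 0, 0, -32.8, 150.5, -292, 18, 0, 0, 0, -32.8, 150.5, -292, 18, 0]

```text
t: 27.0
tcp_pos: [0.4785, -0.2398, 0.1196]
orientation: [0.832, -3.029, 0.0]
ft_force: [-0.0, 0.2, -0.2]
grip_width: 0.0427
```

Call:
arm_command:
  plan: [0, 0, 0, 0, 0, 0, 0, 0, 0, 0, 0, 0, 0, 0]

```text
t: 27.25
tcp_pos: [0.4794, -0.2349, 0.1197]
orientation: [0.842, -3.026, -0.002]
ft_force: [1.0, -0.5, 0.1]
grip_width: 0.0428
```

```bash
python3 clip.py w13
```

```text
[ 479.4 -234.9  119.7] 42.766621049984316
```

View pics/w13c.png

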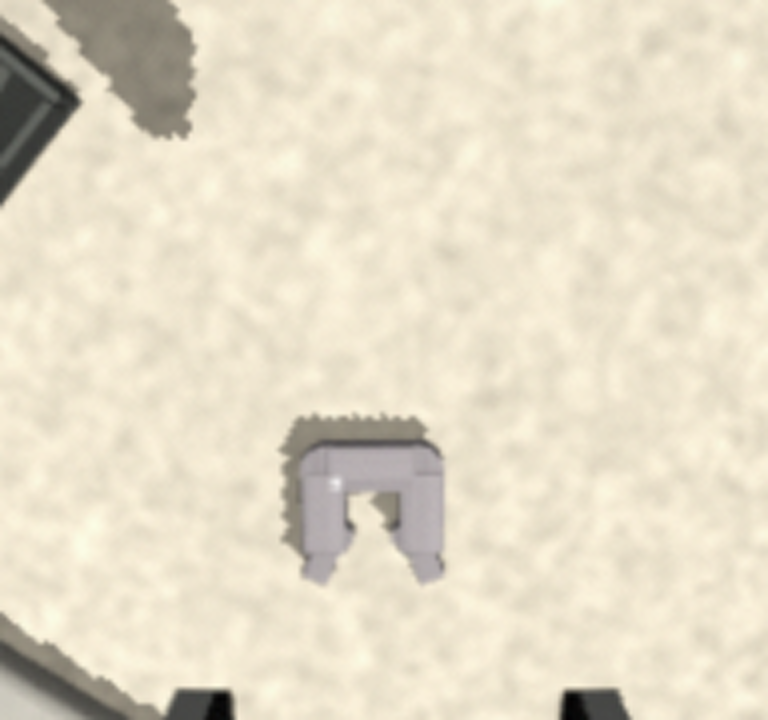

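View pics/w13.png

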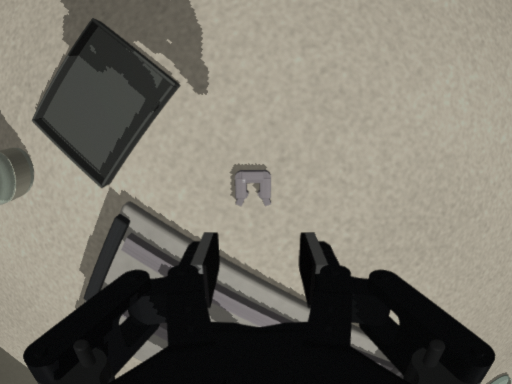

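```bash
python3 ct.py w13 4 160 60 .008 301 510 444 510 372 490; python3 ct.py w13 1 0 0 .018 97 20 178 85 104 186 34 121; python3 mv.py 482 -408 90 200
```

```text
[301. 510.] world [ 487.8 -254.6    8. ] tool [  3.  -21.3 111.7]
[444. 510.] world [ 471.5 -227.5    8. ] tool [  3.   10.4 111.8]
[372. 490.] world [ 475.8 -243.4    8. ] tool [  7.5  -5.5 111.7]
[97. 20.] world [ 415.2 -443.9   18. ] tool [ 162.9 -145.9  101.6]
[178.  85.] world [ 434.  -340.1   18. ] tool [ 93.2 -66.7 101.7]
[104. 186.] world [ 547.8 -362.5   18. ] tool [   7.3 -144.6  101.6]
[ 34. 121.] world [ 531.  -467.3   18. ] tool [  75.8 -225.7  101.5]
turn [ 4.00e-02 -1.00e-02  1.11e+01] shift [  87.4 -149.4   29.8] | now [ 479.6 -235.   119.9] F [-0.5 -0.5  0.1] w 42.6 t 27.3
```

Call:
arm_command:
  plan: [0, 0, 0, 4.7, -5.3, 50, 0, 0, 0, 0, 4.7, -5.3, 90, 0, 0, 0, 0, 4.7, -5.3, 111, 0, 0, 0, 0, 4.7, -5.3, 118.8, 0, 0, 0, 0, 4.7, -5.3, 118.8, 0, 0, 0, 0, 4.7, -5.3, 118.8, 0.5, 0, 0, 0, 4.7, -5.3, 118.8, 1, 0, 0, 0, 4.7, -5.3, 118.8, 1]
  newtons: 60

```text
t: 28.3
tcp_pos: [0.4794, -0.2442, 0.0027]
orientation: [-0.839, 3.026, -0.003]
ft_force: [-0.1, 2.2, 6.7]
grip_width: 0.0295
```

Call:
arm_command:
  plan: [0, 0, 0, 0, 0, 0, 1, 0, 0, 0, 0, 0, -50, 1, 0, 0, 0, 0, 0, -90, 1]

```text
t: 28.68
tcp_pos: [0.4785, -0.2439, 0.0929]
orientation: [-0.839, 3.027, -0.001]
ft_force: [0.4, -0.1, -0.2]
grip_width: 0.0296
```

```bash
python3 mv.py 482 -408 90 195
```

```text
turn [-3.000e-02  1.000e-02  1.598e+01] shift [  81.5 -142.5    2.9] | now [ 478.5 -243.9   92.9] F [ 0.4 -0.1 -0.2] w 29.6 t 28.68
```

Call:
arm_command:
  plan: [0, 0, 8, 30, -50, 3, 1, 0, 0, 16, 60, -100, 3, 1, 0, 0, 16, 81, -138, 3, 1, 0, 0, 16, 81, -138, 3, 1, 0, 0, 16, 81, -138, 45, 1, 0, 0, 16, 81, -138, 78, 1, 0, 0, 16, 81, -138, 85, 1, 0, 0, 16, 81, -138, 85, 1]

```text
t: 29.68
tcp_pos: [0.48, -0.4025, 0.0067]
orientation: [0.411, -3.114, -0.002]
ft_force: [-0.3, -0.1, -0.9]
grip_width: 0.0289
```

Call:
arm_command:
  plan: [0, 0, 0, 0, 0, 0, 0, 0, 0, 0, 0, 0, 0, 0, 0, 0, 0, 0, 0, 0, 0, 0, 0, 0, 0, 0, -60, 0, 0, 0, 0, 0, 0, -120, 0, 0, 0, 0, -30, 40, -180, 0, 0, 0, 0, -30, 40, -180, 0]

```text
t: 30.55
tcp_pos: [0.5008, -0.3572, 0.1909]
orientation: [-0.412, 3.11, -0.008]
ft_force: [-0.0, -0.6, -0.5]
grip_width: 0.0425
```

```bash
python3 clip.py w14
```

```text
[ 500.8 -357.2  190.9] 42.541301896874764
```

View pics/w14.png

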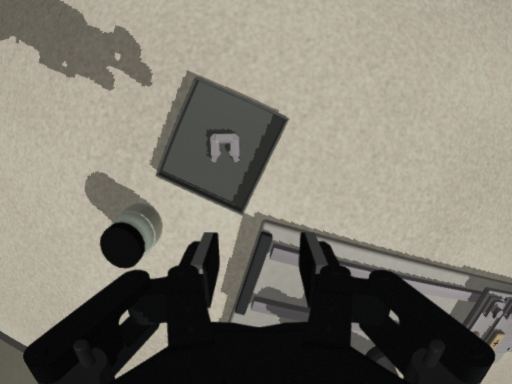

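```bash
python3 mv.py 500 250 190 178.2
```

```text
turn [-0.24  0.22 16.9 ] shift [-157.3  585.7   -1.9] | now [ 500.8 -356.5  190.4] F [1.5 0.4 1.2] w 42.5 t 30.6
```

Call:
arm_command:
  plan: [0, 0, 4, -13, 50, 0, 0, 0, 0, 10, -29, 108, 0, 0, 0, 0, 16.9, -45, 166, 0, 0, 0, 0, 16.9, -60, 225, 0, 0, 0, 0, 16.9, -76, 283, 0, 0, 0, 0, 16.9, -92, 342, 0, 0, 0, 0, 16.9, -107, 400, 0, 0, 0, 0, 16.9, -123, 458, 0, 0]

```text
t: 31.6
tcp_pos: [0.498, 0.1182, 0.1846]
orientation: [-0.053, -3.139, 0.001]
ft_force: [1.3, -0.6, -0.4]
grip_width: 0.0428
```

```bash
python3 mv.py 603 315 130 178.2
```

```text
turn [-0.03 -0.14 -0.14] shift [-98.3 200.3  54.2] | now [498.  118.2 184.6] F [ 1.3 -0.6 -0.4] w 42.8 t 31.6
```

Call:
arm_command:
  plan: [0, 0, 0, -30, 50, 0, 0, 0, 0, 0, -50, 100, 0, 0, 0, 0, 0, -75, 150, 0, 0, 0, 0, 0, -98, 197, 20, 0, 0, 0, 0, -98, 197, 50, 0, 0, 0, 0, -98, 197, 50, 0, 0, 0, 0, -98, 197, 50, 0]

```text
t: 32.48
tcp_pos: [0.6035, 0.3097, 0.136]
orientation: [-0.054, -3.14, 0.001]
ft_force: [-0.1, 0.2, 0.0]
grip_width: 0.0423
```

```bash
python3 mv.py 603 315 56 178.2; python3 clip.py w15
```

```text
turn [-0.03 -0.05 -0.16] shift [ 0.6  5.3 80. ] | now [603.5 309.7 136. ] F [-0.1  0.2  0. ] w 42.3 t 32.48
[603.5 309.7 136. ] 42.299695100291665
```

View pics/w15.png

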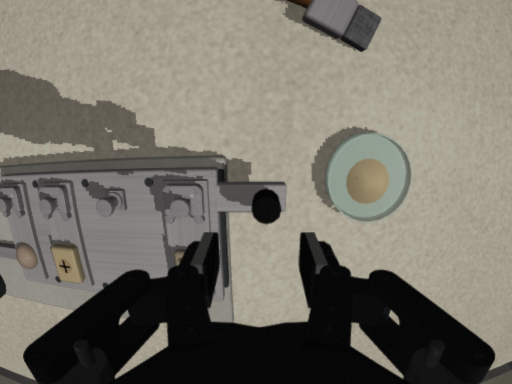

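Call:
arm_command:
  plan: [0, 0, 0, 0.5, 5, 40, 0, 0, 0, 0, 0.5, 5, 70, 0, 0, 0, 0, 0.5, 5, 79, 0, 0, 0, 0, 0.5, 5, 79, 0, 0, 0, 0, 0.5, 5, 79, 0.6, 0, 0, 0, 0.5, 5, 79, 1, 0, 0, 0, 0.5, 5, 79, 1, 0, 0, 0, 0.5, 5, 79, 1]
  newtons: 60

```text
t: 33.52
tcp_pos: [0.6046, 0.3152, 0.0599]
orientation: [0.052, 3.138, -0.001]
ft_force: [-1.3, -3.6, 5.9]
grip_width: 0.0196
```

Call:
arm_command:
  plan: [0, 0, 0, 0, -8, 0, 1, 0, 0, 0, 0, -22, 0, 1, 0, 0, 0, 0, -38, 0, 1, 0, 0, 0, 0, -54, 0, 1, 0, 0, 0, 0, -70, 0, 1, 0, 0, 0, 0, -86, 0, 1, 0, 0, 0, 0, -98, 0, 1, 0, 0, 0, 0, -104, 0, 1]

```text
t: 34.52
tcp_pos: [0.6013, 0.2118, 0.0598]
orientation: [0.053, 3.137, 0.003]
ft_force: [0.0, 4.1, 8.0]
grip_width: 0.0195
```

Call:
arm_command:
  plan: [0, 0, 0, 0, -8, 0, 1, 0, 0, 0, 0, -22, 0, 1, 0, 0, 0, 0, -38, 0, 1, 0, 0, 0, 0, -54, 0, 1, 0, 0, 0, 0, -70, 0, 1, 0, 0, 0, 0, -86, 0, 1, 0, 0, 0, 0, -98, 0, 1, 0, 0, 0, 0, -102, 0, 1]

```text
t: 35.52
tcp_pos: [0.5981, 0.1093, 0.0599]
orientation: [0.053, 3.137, 0.001]
ft_force: [-0.7, 3.5, 8.5]
grip_width: 0.0197
```

Call:
arm_command:
  plan: [0, 0, 0, 0, 0, 0, 1, 0, 0, 0, 0, 0, 0, 1]

```text
t: 35.78
tcp_pos: [0.5981, 0.109, 0.0598]
orientation: [0.053, 3.137, -0.001]
ft_force: [-1.7, -1.3, 9.8]
grip_width: 0.0195
```

Call:
arm_command:
  plan: [0, 0, 0, 0, 0, 0, 0, 0, 0, 0, 0, 0, 0, 0, 0, 0, 0, 0, 0, 0, 0, 0, 0, 0, 0, 0, -40, 0, 0, 0, 0, 0, 0, -100, 0, 0, 0, 0, 15, -40, -110, 0, 0, 0, 0, 40, -100, -110, -0.5, 0, 0, 0, 40, -160, -110, -1]

```text
t: 36.78
tcp_pos: [0.5496, -0.0493, 0.1674]
orientation: [-0.049, -3.141, -0.0]
ft_force: [0.4, 0.2, -0.8]
grip_width: 0.0769
```

```bash
python3 mv.py 558 -97 165 180
```

```text
turn [ 0.01 -0.02 -1.8 ] shift [ -9.9 -47.4   2.4] | now [549.6 -49.3 167.4] F [ 0.4  0.2 -0.8] w 76.9 t 36.77
```

Call:
arm_command:
  plan: [0, 0, -1.8, -5, -30, 2, -1, 0, 0, -1.8, -8, -42, 2, -1, 0, 0, -1.8, -8, -42, 2, -1, 0, 0, -1.8, -8, -42, 2, -1]

```text
t: 37.28
tcp_pos: [0.5575, -0.0897, 0.1651]
orientation: [-0.001, -3.141, -0.001]
ft_force: [-1.0, 0.0, 0.7]
grip_width: 0.0854
```

```bash
python3 clip.py w16
python3 - <<'E'
from h import *
d=load("pics/w16.npz")
crop(d,180,340,190,330,5,"pics/w16d.png",1.2)
E
```

```text
[557.5 -89.7 165.1] 85.36673672562502
```

View pics/w16.png

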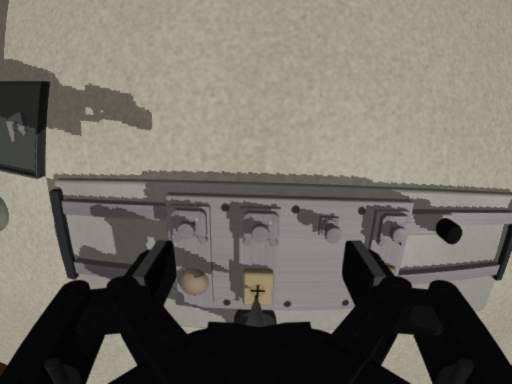

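View pics/w16d.png

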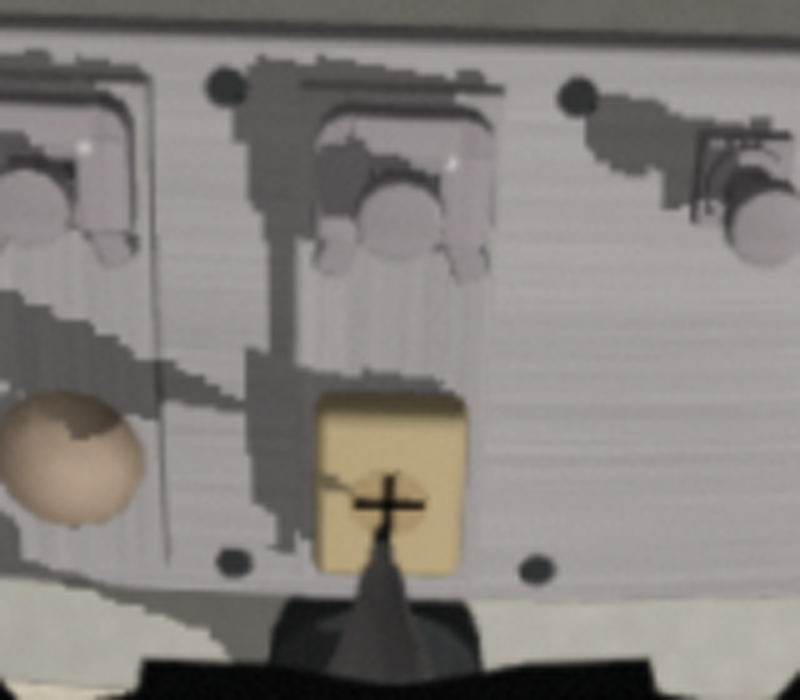

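```bash
python3 ct.py w16 5 180 190 .0635 389 505; python3 ct.py w16 5 180 190 .069 382 540 383 528;python3 - <<'E'
from h import *
d=load("pics/w16.npz")
crop(d,235,285,270,320,15,"pics/w16e.png",1.3)
E
```

```text
[389. 505.] world [656.9 -91.2  63.5] tool [-99.5  -1.5 101.5]
[382. 540.] world [661.6 -92.6  69. ] tool [-104.1   -2.9   96. ]
[383. 528.] world [658.6 -92.4  69. ] tool [-101.2   -2.7   96. ]
```

View pics/w16e.png

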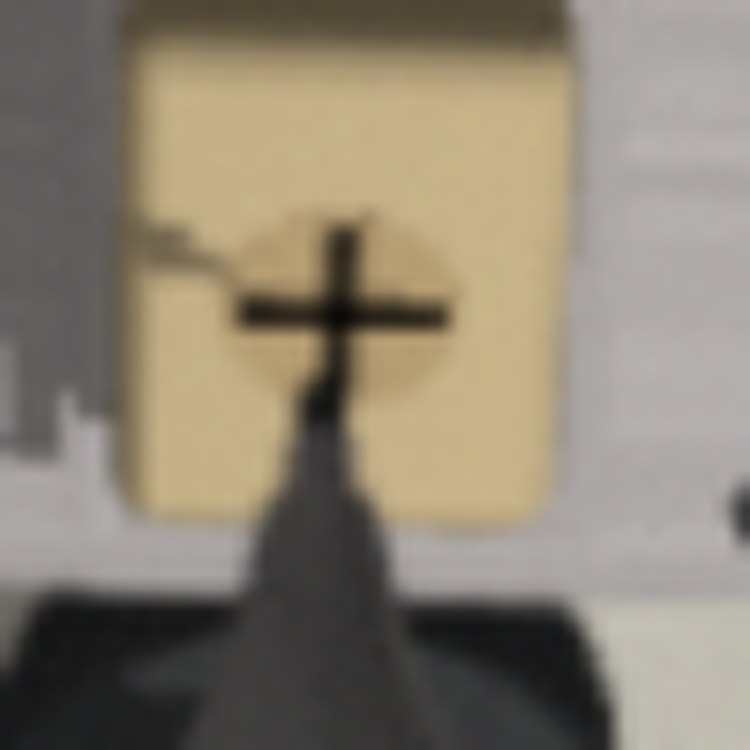

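```bash
python3 ct.py w16 15 235 270 .0635 342 312; python3 ct.py w16 15 235 270 .069 320 385; python3 mv.py 598.5 108.5 130 178.2
```

```text
[342. 312.] world [656.6 -91.3  63.5] tool [-99.1  -1.6 101.5]
[320. 385.] world [658.6 -92.7  69. ] tool [-101.2   -3.    96. ]
turn [ 0.03 -0.02  1.77] shift [-40.8 198.1  35.2] | now [557.6 -89.6 165.1] F [-0.1 -0.  -0.2] w 85.4 t 37.33
```

Call:
arm_command:
  plan: [0, 0, 0, 0, 50, 0, 0, 0, 0, 1.8, 0, 105, 0, 0, 0, 0, 1.8, -10, 160, 0, 0, 0, 0, 1.8, -41, 198, 20, 0, 0, 0, 1.8, -41, 198, 35, 0, 0, 0, 1.8, -41, 198, 35, 0, 0, 0, 1.8, -41, 198, 35, 0]

```text
t: 38.2
tcp_pos: [0.5987, 0.1063, 0.1307]
orientation: [0.053, 3.141, -0.0]
ft_force: [0.4, -0.3, 0.2]
grip_width: 0.0427
```

```bash
python3 mv.py 598.5 108.9 60 178.2; python3 clip.py w17
```

```text
turn [-0.01  0.   -0.14] shift [ 0.3  2.6 70.7] | now [598.7 106.3 130.7] F [ 0.4 -0.3  0.2] w 42.7 t 38.2
[598.7 106.3 130.7] 42.68898500082558
```

View pics/w17.png

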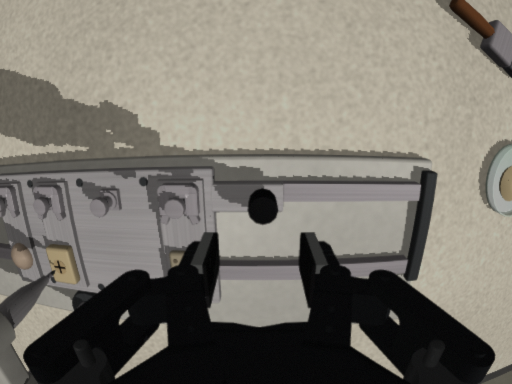

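Call:
arm_command:
  plan: [0, 0, 0, 0, 2.6, 40, 0, 0, 0, 0, 0, 2.6, 65, 0, 0, 0, 0, 0, 2.6, 71, 0, 0, 0, 0, 0, 2.6, 71, 0, 0, 0, 0, 0, 2.6, 71, 0.6, 0, 0, 0, 0, 2.6, 71, 1, 0, 0, 0, 0, 2.6, 71, 1, 0, 0, 0, 0, 2.6, 71, 1]
  newtons: 60

```text
t: 39.25
tcp_pos: [0.6003, 0.1091, 0.0613]
orientation: [0.052, 3.138, -0.001]
ft_force: [-2.1, -2.0, 6.1]
grip_width: 0.0193
```

```bash
python3 mv.py 598.5 108.9 60 178.2
```

```text
turn [-0.02  0.16 -0.11] shift [ 1.8 -0.3  1.3] | now [600.3 109.1  61.3] F [-2.1 -2.   6.1] w 19.3 t 39.25
```

Call:
arm_command:
  plan: [0, 0, 0, 0, -0.8, 0, 1, 0, 0, 0, 0, -1.5, 0, 1, 0, 0, 0, 0, -1.5, 0, 1, 0, 0, 0, 0, -1.5, 0, 1]

```text
t: 39.75
tcp_pos: [0.6003, 0.1086, 0.0613]
orientation: [0.052, 3.138, 0.001]
ft_force: [-1.5, 2.6, 6.2]
grip_width: 0.0193
```

Call:
arm_command:
  plan: [0, 0, 0, 0, -0.5, 0, 1, 0, 0, 0, 0, -0.9, 0, 1, 0, 0, 0, 0, -0.9, 0, 1]

```text
t: 40.12
tcp_pos: [0.6003, 0.1078, 0.0613]
orientation: [0.052, 3.138, 0.002]
ft_force: [-1.5, 2.9, 5.6]
grip_width: 0.0193
```

Call:
arm_command:
  plan: [0, 0, 0, 0, 0.4, 0, 1, 0, 0, 0, 0, 0.4, 0, 0, 0, 0, 0, 0, 0.4, 0, 0, 0, 0, 0, 0, 0.4, 0, 0, 0, 0, 0, 0, 0.4, -50, 0, 0, 0, 0, 0, 0.4, -100, 0, 0, 0, 0, 40, -40, -105, 0, 0, 0, 0, 40, -100, -105, -1]

```text
t: 41.12
tcp_pos: [0.5539, 0.0092, 0.1649]
orientation: [0.047, 3.141, 0.0]
ft_force: [0.5, -0.9, -1.0]
grip_width: 0.0596
```

```bash
python3 mv.py 556 -92.5 160 178.2
```

```text
turn [0.01 0.   0.1 ] shift [  -5.2 -101.6    4.9] | now [553.9   9.2 164.9] F [ 0.5 -0.9 -1. ] w 59.6 t 41.12
```

Call:
arm_command:
  plan: [0, 0, 0, 0, -55, 2, -1, 0, 0, 0, -3, -96, 4, -1, 0, 0, 0, -3, -96, 4, -1, 0, 0, 0, -3, -96, 4, -1, 0, 0, 0, -3, -96, 4, -1]

```text
t: 41.75
tcp_pos: [0.5554, -0.0864, 0.1602]
orientation: [-0.05, -3.141, -0.001]
ft_force: [0.4, -0.4, -0.9]
grip_width: 0.0856
```

```bash
python3 clip.py w18
python3 - <<'E'
from h import *
d=load("pics/w18.npz")
crop(d,235,285,260,310,15,"pics/w18e.png",1.3)
E
```

```text
[555.4 -86.4 160.2] 85.61216966285511
```

View pics/w18e.png

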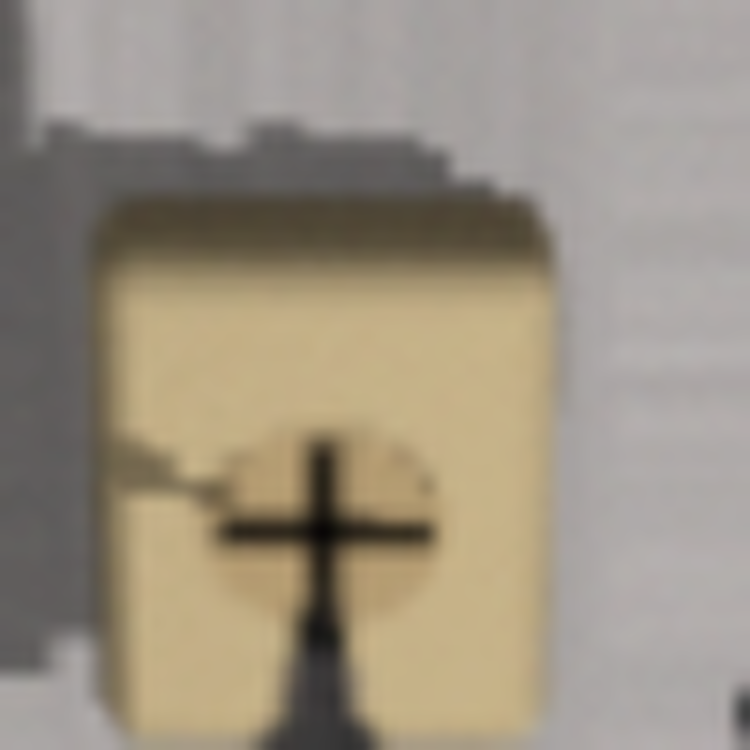

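```bash
python3 ct.py w18 15 235 260 .0635 322 532; python3 ct.py w18 15 235 260 .069 319 608
python3 - <<'E'
from h import *
np.set_printoptions(precision=1,suppress=True)
for n in("scene","top"):
    d,s=snap(n,n+"1")
s=load("pics/scene1.npz")
crop(s,150,330,140,300,4,"pics/scene1c.png",1.6)
E
```

```text
[322. 532.] world [656.7 -92.5  63.5] tool [-101.4   -2.9   96.7]
[319. 608.] world [658.8 -92.7  69. ] tool [-103.6   -3.    91.2]
```

View pics/scene1c.png

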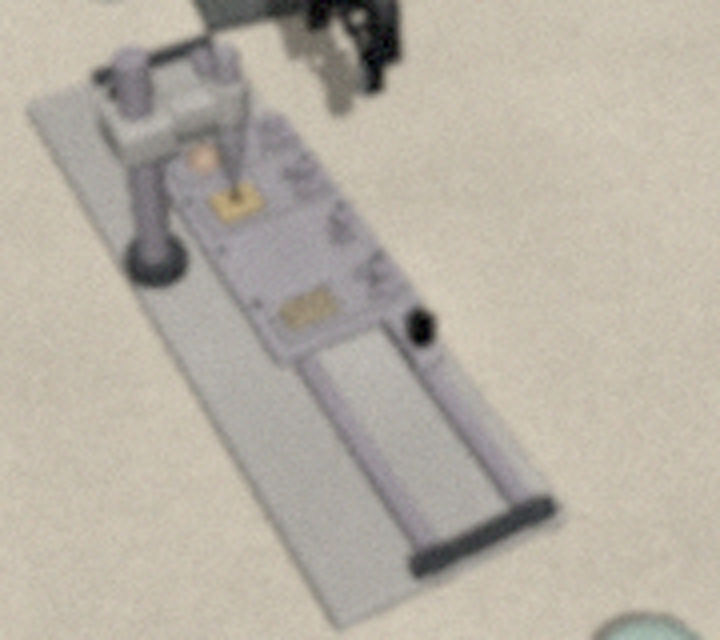

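Call:
arm_command:
  plan: [0, 0, 0, 0, 40, 0, -1, 0, 0, 0, 0, 80, 0, -1, 0, 0, 0, 0, 80, 0, -1, 0, 0, 0, 0, 80, 0, -1]

```text
t: 42.4
tcp_pos: [0.5582, -0.0075, 0.1604]
orientation: [0.05, 3.141, -0.001]
ft_force: [-0.2, 1.0, -0.6]
grip_width: 0.0853
```

```bash
python3 clip.py w19
python3 - <<'E'
from h import *
d=load("pics/w19.npz")
print(proj(d,[.657,-.0926,.066]))
u,v=map(int,proj(d,[.657,-.0926,.066]))
print(u-25,v-25);crop(d,u-25,u+25,v-25,v+25,15,"pics/w19e.png",1.3)
E
```

```text
[558.2  -7.5 160.4] 85.27107256309921
[176.32655414 293.72494704]
151 268
```

View pics/w19.png

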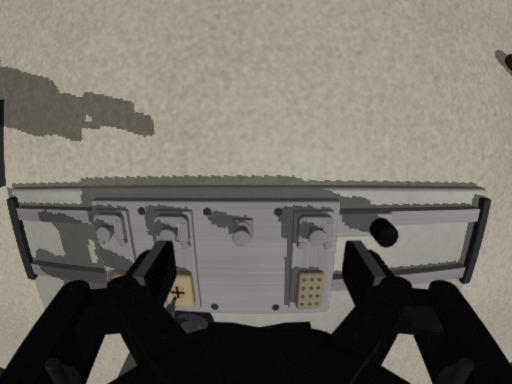

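View pics/w19e.png

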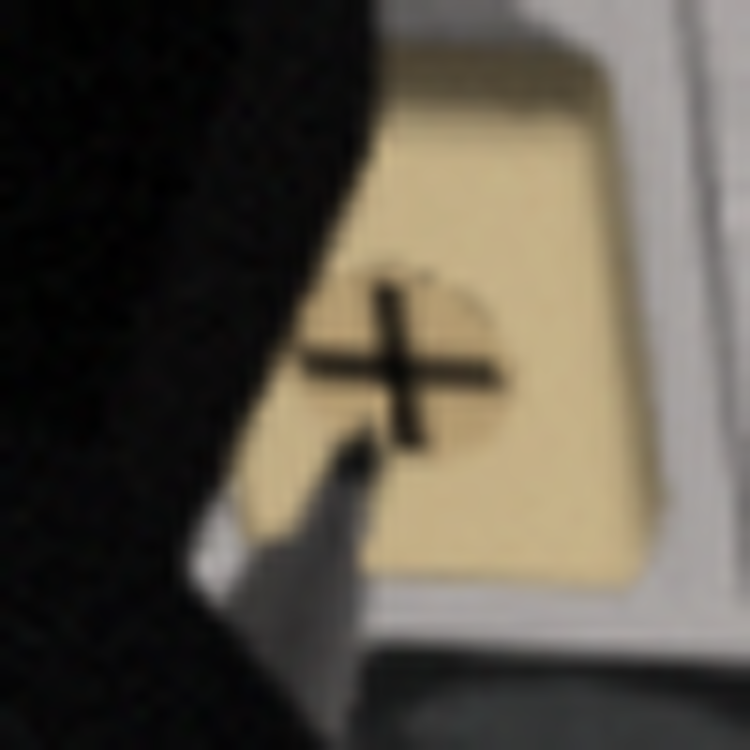

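```bash
python3 ct.py w19 15 151 268 .0635 398 369; python3 ct.py w19 15 151 268 .069 366 424 360 440
```

```text
[398. 369.] world [656.8 -92.4  63.5] tool [-101.2  -81.7   96.9]
[366. 424.] world [657.5 -93.4  69. ] tool [-101.9  -82.6   91.4]
[360. 440.] world [658.8 -94.   69. ] tool [-103.3  -83.2   91.4]
```

Call:
arm_command:
  plan: [0, 0, 0, 0, -50, 0, -1, 0, 0, 0, 0, -100, 0, -1, 0, 0, 0, 0, -146, 0, -1, 0, 0, 0, 0, -146, 0, -1, 0, 0, 0, 0, -146, 0, -1]

```text
t: 43.08
tcp_pos: [0.5529, -0.154, 0.1601]
orientation: [-0.055, -3.141, -0.001]
ft_force: [-0.2, 0.3, -0.4]
grip_width: 0.0852
```

```bash
python3 clip.py w20
python3 - <<'E'
from h import *
d=load("pics/w20.npz")
u,v=map(int,proj(d,[.657,-.0926,.066]))
print(u-25,v-25);crop(d,u-25,u+25,v-25,v+25,15,"pics/w20e.png",1.3)
E
```

```text
[ 552.9 -154.   160.1] 85.15343243925338
300 270
```

View pics/w20e.png

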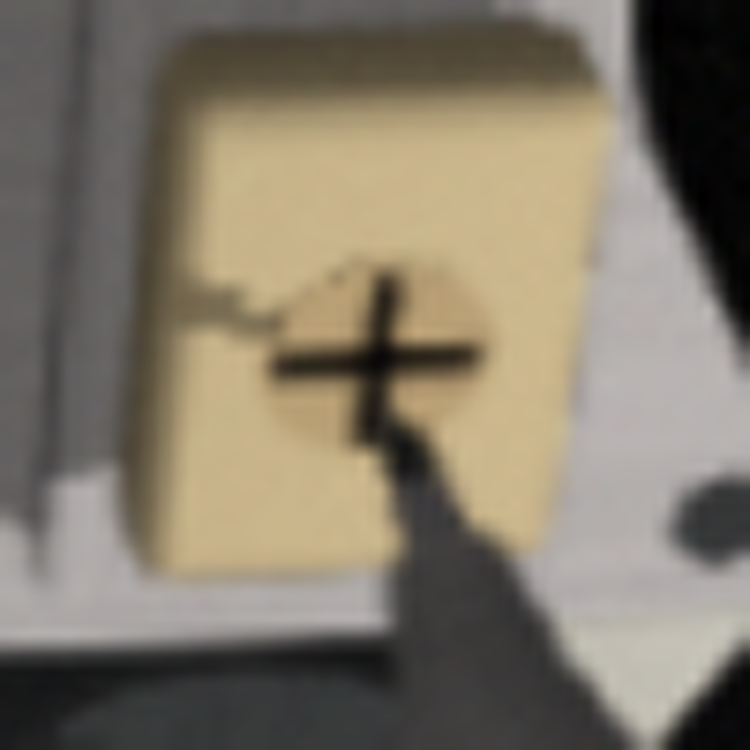

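```bash
python3 ct.py w20 15 300 270 .0635 379 360; python3 ct.py w20 15 300 270 .069 390 415
```

```text
[379. 360.] world [656.6 -92.5  63.5] tool [-101.5   65.    96.6]
[390. 415.] world [657.2 -92.8  69. ] tool [-102.    64.7   91.1]
```

Run:
```python
from h import *
d=load("pics/w18.npz");g=d["color"].astype(float).sum(2)
Rt=R.from_rotvec(d["tool_ori"]).as_matrix()
T=lambda u,v,z:Rt.T@(onplane(d,u,v,z)-d["tool_pos"])*1000
for v in range(287,310):
    row=g[v,246:268]; bg=np.median(np.r_[row[:4],row[-4:]]); w=np.clip(bg-row-40,0,None)
    if v in(294,295,296): pass
    u=(w*np.arange(246,268)).sum()/w.sum(); print(v,round(u,2),int((w>0).sum()),np.round(T(u,v,.0635)[:2],2),np.round(T(u,v,.069)[:2],2))
```

```text
287 nan 0 [nan nan] [nan nan]
288 256.34 3 [-92.99  -2.52] [-89.21  -2.46]
289 256.25 6 [-94.18  -2.61] [-90.37  -2.55]
290 255.56 13 [-95.37  -3.28] [-91.54  -3.2 ]
291 255.02 7 [-96.57  -3.81] [-92.71  -3.72]
292 254.01 8 [-97.78  -4.79] [-93.89  -4.68]
293 254.01 12 [-98.98  -4.8 ] [-95.07  -4.69]
294 255.38 16 [-100.19   -3.48] [-96.25  -3.4 ]
295 256.08 17 [-101.41   -2.81] [-97.44  -2.74]
296 256.2 15 [-102.63   -2.69] [-98.63  -2.63]
297 256.17 14 [-103.86   -2.72] [-99.84  -2.66]
298 256.06 13 [-105.1    -2.84] [-101.05   -2.78]
299 256.08 10 [-106.35   -2.83] [-102.26   -2.76]
300 255.94 8 [-107.6    -2.97] [-103.48   -2.9 ]
301 255.84 5 [-108.85   -3.08] [-104.71   -3.  ]
302 255.86 5 [-110.12   -3.06] [-105.94   -2.99]
303 255.85 5 [-111.38   -3.07] [-107.18   -3.  ]
304 255.82 6 [-112.66   -3.12] [-108.43   -3.04]
305 255.8 6 [-113.94   -3.14] [-109.68   -3.07]
306 255.75 6 [-115.23   -3.19] [-110.94   -3.12]
307 255.77 7 [-116.53   -3.18] [-112.21   -3.1 ]
308 255.88 8 [-117.83   -3.08] [-113.48   -3.01]
309 255.82 9 [-119.14   -3.15] [-114.76   -3.07]<stdin>:8: RuntimeWarning: invalid value encountered in scalar divide
```

Run:
```python
from h import *
d,s=snap("top","top2")
print(s["t"],s["tcp_pos"],s["ft_force"])
crop(d,90,460,90,260,2.1,"pics/top2c.png",1.5)
a=load("pics/top0.npz")["color"].astype(int);b=d["color"].astype(int)
for n,(u0,u1,v0,v1) in dict(dish=(100,138,162,198),jar=(405,436,165,195),brush=(108,155,215,250)).items():
    print(n,np.abs(a-b)[v0:v1,u0:u1].mean())
```

```text
43.125 [ 0.55306685 -0.1532667   0.16010631] [-0.30639648  0.3264437  -0.34181842]
dish 16.7041910331384
jar 12.410035842293906
brush 15.564133738601823
```

View pics/top2c.png

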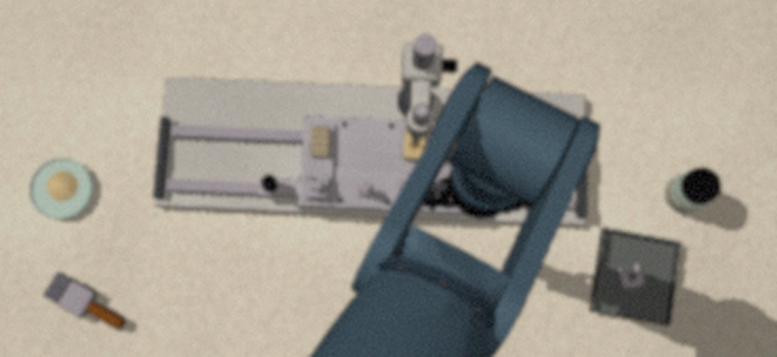

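Call:
arm_command:
  plan: [0, 0, 0, 30, 0, 0, -1, 0, 0, 0, 80, 0, -10, -1, 0, 0, 0, 110, 0, -40, -1, 0, 0, 0, 110, 0, -40, -1, 0, 0, 0, 110, 0, -40, -1, 0, 0, 0, 110, 0, -40, -1]

```text
t: 43.92
tcp_pos: [0.4436, -0.1494, 0.1994]
orientation: [-0.051, -3.14, -0.001]
ft_force: [-0.2, 0.8, 0.1]
grip_width: 0.0852
```

Run:
```python
from h import *
d,s=snap("top","top3")
crop(d,90,460,90,260,2.1,"pics/top3c.png",1.5)
from cell import arm
print(s["t"],s["tcp_pos"])
print(arm.finish_job())
```

```text
43.925 [ 0.44360108 -0.14937568  0.19941709]
the job is handed in; nothing more can be done
None
```

View pics/top3c.png

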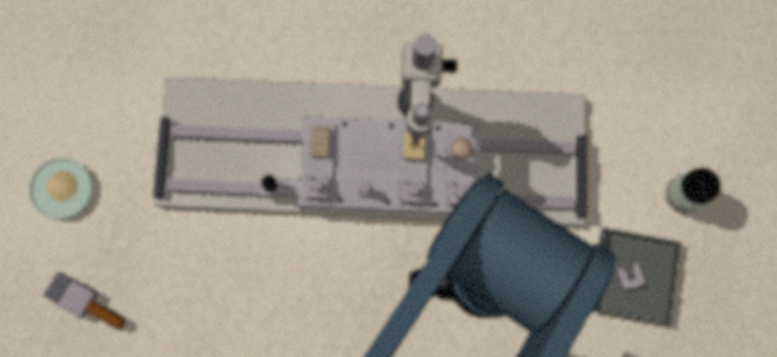

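I drew the carriage to its left end stop and clipped all three mounted specimens: shell on the rightmost post, bone on the second and coral on the fourth. I put the fourth clip in the tray, then slid the carriage back under the drill, let go and handed the job in at 43.9 s.

**Clips:** each clip stopped hard under about 20 N of push. In the two posts I measured afterwards, bone and coral, the clip's middle was within 0.4 mm of the post axis. The shell's clip I checked only by eye in the picture, and it looked the same.

**Cross under the drill tip:** my three views did not fully agree. They put the tip 0.1 to 0.3 mm (straight on), 0.3 mm (from the right) and 0.9 mm (from the left) further right than the cross. My best estimate is about 0.3 mm short, and I left it rather than grip the knob again.

**Bystanders:** in the last overhead picture the dish, jar and brush looked where they started. A pixel comparison with the first overhead picture was inconclusive, because all three patches differed by a similar amount. The arm never showed contact with the drill.

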